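# Lock a rocker platform to its drive hub

### The arm

A 6-joint arm with a two-finger parallel gripper is mounted at the origin on a cart in front of the work surface, level with it; the furniture and walls round the work are solid. World frame = base frame: x ahead of the robot, y to its left, z up, the work surface at z = 0. Lengths are in m, angles in rad, forces in N, time in s.
With the tool pointing down it reaches from about 0.3 to 0.775 m from the base axis. Payload 14.6 kg.
Tool frame: the origin (TCP) lies midway between the tips of the shut fingers; the grasp point (between the pads) lies 19 mm behind it; z points along the fingers, y is the line along which they close (so a half turn about z gives the same grasp; the last joint's range is limited). The gripper opens to 94 mm and grips with 3 to 60 N. Pads are 16 mm wide; open, the fingers measure 119 mm over their backs; the gripper's body (75 mm by 177 mm) begins 78 mm behind the grasp point.
Start: joints at [1.258, 0.3, 1.521, -0, 1.321, -0.067], TCP at [0.134, 0.533, 0.205] pointing down, gripper open.
Joint ranges: [-3.03, 3.03], [-0.79, 2.21], [0.23, 2.52], [-1.04, 4.18], [0, 3.07], [-2.55, 2.55]. Speed limits (rad/s): [2.22, 2.22, 2.57, 3.14, 3.14, 3.14].

### API

Orientations are given as [roll, pitch, yaw] about the fixed x, y, z axes, in that order (R = Rz(yaw) Ry(pitch) Rx(roll)).
In Python, from station import telemetry, optics, ctrl gives the robot as it stands.
- The arm moves only by the tool carry_out, never from a script. Its argument "plan" is a list that holds one entry, the list of rows, each a list of 7 numbers: the shift along the tool's x, y, z in mm, then the turn, a rotation vector about the tool's x, y, z in rad, then the finger opening in mm, from 0 to 94. A call has 1 to 20 rows; each row shifts and turns the commanded pose from where the row before left it, along the tool's axes as they then stand; what a row does not reach is not made up. A row lasts 1/12 s, in which the tool goes at most 41.7 mm and 7.16 degrees, less where a joint would pass 70% of its speed; a pose out of reach is approached as far as the arm can. A call with a gripper value outside its range is refused whole. The fingers move at their own pace and stop on an object; "squeeze" is the grip in N (left out, the last holds). Time passes only in rows, so rows that do not move let the fingers close. It gives the time, the measured TCP pose, the force, the opening and the grip force at its end, in the units of the state.
- telemetry.get_obs(): the state, without advancing time (a new reading comes with each control period).
- optics.camera(name): name is "side" or "top"; returns a dict with "pixels" (420x560x3 uint8, red, green, blue), "intrinsics" (3x3 intrinsics, pixels), "origin" and "rotation" of the camera in the world. Camera axes: x right, y down, z forward; pixel columns grow to the right and rows downward; lengths in m; the calibration is good to about 2 mm. A picture is of the moment at which its call begins. There is no depth.
- ctrl.hand_in(): hands the job in; it is judged then, once.
The state is a dict: "time_s": time; "qpos": joint angles; "joint_vel": joint speeds; "tau": joint torques, N m; "ee_pos": TCP position; "eef_rot": TCP orientation; "force": force on the tool from outside, world axes, zero at the start; "moment": the same for the moment, N m; "grip_width": finger opening in m; "grip_force": force on a finger pad.
Only numpy, scipy, OpenCV 4.12 (cv2) and the standard library are available. Lean on these libraries where they do the work, as an engineer would, in place of code of your own. Each camera call takes 0.05 s, during which the arm holds its last target. There are 200 camera calls.

### The job

The platform of the rocking shaker has been refitted and sits tilted, its setscrew backed off. Press the platform level, so that the flat of its shaft faces the setscrew in the drive hub, then with the larger hex key from the key block run the setscrew down onto the flat until it is hand tight (firm, not forced), and put the key back in its hole in the block. Leave the small key, the brown bottle and the white jar where they are.

Things in the scene. Friction and masses are not known exactly. Their poses are not given: they have to be found in the camera images.
- rocker: Rocking shaker, fixed: grey base plate 190x330 mm, origin at its underside near the middle. The steel shaft (24 mm thick) runs level along its y axis, 75 mm above the origin. The platform is centred at y +60 mm. At y -90 mm is the steel drive hub with the setscrew upright in its top (hub top z 103 mm), at y -30 and +145 mm bearing blocks (96 mm high), at y -174 to -114 mm the gearbox (95 mm high).
- platform: Platform on the shaft: aluminium tray 160 (x) by 145 (y) mm, black dimpled mat, 6 mm rim. Origin on the shaft axis below the tray's middle; mat surface 25 mm and rim top 30 mm above it along the platform's z. The shaft is part of it; a flat 2 mm deep, 13 mm wide along the shaft faces the platform's +z. Stiff bearings: stays where it is put; about 4 N at the tray's edge moves it.
- platform_tilt (a joint): Tilt of platform and shaft (rad) about the rocker's y axis: 0 is level, the shaft's flat then faces straight up at the setscrew; positive: the edge at -x (nearest the robot) is up. Starts 0.22 to 0.40. Press that edge down from above.
- setscrew: Setscrew, 18 mm wide, upright in the hub's top; origin at the centre of its socket's mouth, z up. Hexagon socket 15 mm deep for the 10 mm key, about 0.6 mm play; its corners point along the setscrew's own x axis and every 60 degrees. It sinks 2.5 mm a turn; a little proud of the hub at the start, flush (z 103 mm) when down on the flat.
- setscrew_turn (a joint): How far the setscrew is screwed in (rad); grows as it is turned clockwise seen from above. Starts 0 to 1.5; turns with light drag (0.04 N m). It stops hard at about 2.3 on the round of the shaft if the platform is not level, at about 7.3 on the flat, where it winds on 0.3 rad per N m. Hand tight is 0.4 to 0.8 N m on the key, e.g. 6 to 12 N across its arm 65 mm from the axis; never over 2 N m.
- key_block: Grey block, fixed, 61 (x) by 110 (y) by 50 mm, origin under its middle in y. Bores at x 0: at y +32 mm for the large key (16 mm wide, countersunk), at y -32 mm for the small one; both 46 mm deep from the top at z 50 mm. A key's leg hangs in the bore and its arm lies level along +x on the top and on a ledge at x 40 to 48 mm; between x 13 and 40 mm a channel 10 mm deep leaves room for fingertips.
- hex_key: Large L-shaped hex key, dark steel, 10 mm across flats, 0.1 kg, loose. Origin at the free end of its short leg; the leg runs 45 mm along +z to the centre line of the long arm, which runs 112 mm along +x (centre of mass 35 mm out). The leg's corners point along x and every 60 degrees. Left in the screw it leans up to 0.15 rad, arm end low. Starts in its bore, arm along the block's +x, leg end at z 10 mm.
- small_key: Smaller L-shaped hex key, 6 mm across flats, leg 32 mm, arm 90 mm, loose, same frame; it stands in the block's other bore, is too small for this setscrew and stays there.
- vial_1: White screw-cap jar, 44 mm wide, 50 mm high, standing; origin under its centre. Leave it.
- amber_vial: Small brown bottle with black cap, 31 mm wide, 66 mm high, standing; origin under its centre. Leave it.
Things that resemble listed ones, but are neither listed nor needed, are in the scene too. What is shaped like the hex_key but yellow is not meant.

How it is judged:
By the outcome, as a careful person would: the job done as asked, in the order asked, and still so for the second after the job is handed in, with the robot touching nothing.
It also fails if it takes over 72 s, if anything falls off the work surface, if the arm or the gripper's body presses on something with over 40 N, if the wrist force passes 120 N, or if a joint passes its speed limit or range.

## Working session

There is one attempt and no reset: what is moved stays moved. The work goes in short steps, Python scripts to look and compute and a tool call to move; the robot and the scene stay as the last step left them, time stands still between calls to the robot, and variables do not carry over. Pictures are saved under pics/ and viewed, at most 10 in all, crops included, and the job is handed in when it is done.

Besides the shell and the picture viewer there is one more tool, called after ">>>" as name([rows], argument=value, ...), one row to a line, values as JSON. carry_out: Moves the arm, as the interface text tells. Its arguments: {"type":"object","properties":{"plan":{"type":"array","items":{"type":"array","items":{"type":"array","items":{"type":"number"}}}},"squeeze":{"type":"number"}},"required":["plan"]}

```bash
mkdir -p pics; cat > h.py <<'E'
import numpy as np, cv2
from scipy.spatial.transform import Rotation as R
from station import telemetry, optics, ctrl
def shot(n,f,crop=None,s=1):
    c=optics.camera(n); im=c["pixels"][:,:,::-1]
    np.savez('cam_'+n,K=c["intrinsics"],o=c["origin"],R=c["rotation"]); cv2.imwrite('full_'+f+'.png',im)
    if crop: im=im[crop[1]:crop[3],crop[0]:crop[2]]
    cv2.imwrite('pics/'+f+'.png',cv2.resize(im,None,fx=s,fy=s,interpolation=cv2.INTER_CUBIC))
def ray(n,u,v):
    c=np.load('cam_'+n+'.npz'); return c['o'],c['R']@np.linalg.inv(c['K'])@[u,v,1]
def at_z(n,u,v,z):
    o,d=ray(n,u,v); return o+d*(z-o[2])/d[2]
def proj(n,p):
    c=np.load('cam_'+n+'.npz'); q=c['K']@c['R'].T@(np.asarray(p)-c['o']); return q[:2]/q[2]
E
python3 - <<'E'
from h import *
shot('top','top1',None,1.4); shot('side','side1',None,1.4)
for n in('top','side'):
    c=np.load('cam_'+n+'.npz'); print(n,c['K'],c['o'],c['R'])
print(telemetry.get_obs())
E
```

```text
top [[415.86949617   0.         277.91733886]
 [  0.         415.86949617 204.68964149]
 [  0.           0.           1.        ]] [ 0.17780059 -0.12503206  1.54184167] [-2.96454564e+00  2.67366741e-04 -1.58078045e+00]
side [[447.92764875   0.         281.36024061]
 [  0.         447.92764875 210.38614958]
 [  0.           0.           1.        ]] [ 0.01253561 -1.21872585  0.67993117] [-2.02516306  0.01956199 -0.38661661]
{'time_s': 0.1, 'qpos': array([ 1.25838929e+00,  3.00403309e-01,  1.52152182e+00,  3.46767072e-05,
        1.32069679e+00, -6.65947566e-02]), 'joint_vel': array([-0.0013439 , -0.00227349, -0.00076878, -0.00151651, -0.00031613,
        0.00111979]), 'tau': array([ 3.99405719e-03, -5.32653165e+01, -3.53275430e+01,  7.10874796e-02,
        2.35458522e-02, -4.61265108e-05]), 'ee_pos': array([0.13375796, 0.53324443, 0.20494858]), 'eef_rot': array([-3.14056791e+00, -1.02007477e-04,  2.89577173e+00]), 'force': array([ 0.03891524, -0.64924679,  0.16551909]), 'moment': array([ 0.02917111,  0.01458141, -0.00652509]), 'grip_force': 0.0, 'grip_width': 0.09438003964593816}
```

```bash
sed -i "s/R=c\[\"rotation\"\]/R=R.from_euler('xyz',c[\"rotation\"]).as_matrix()/" h.py; python3 - <<'E'
from h import *
shot('top','top2'); shot('side','side2')
E
```

```text
(no output)
```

View pics/top1.png

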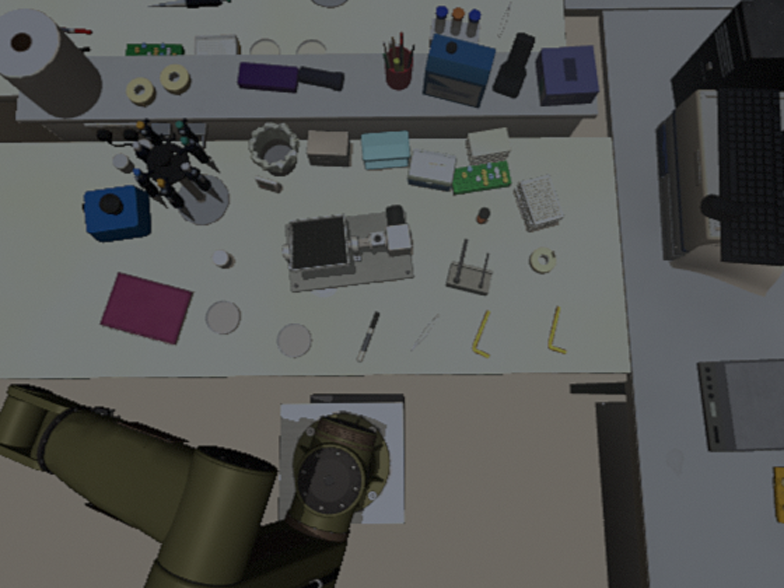

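View pics/side1.png

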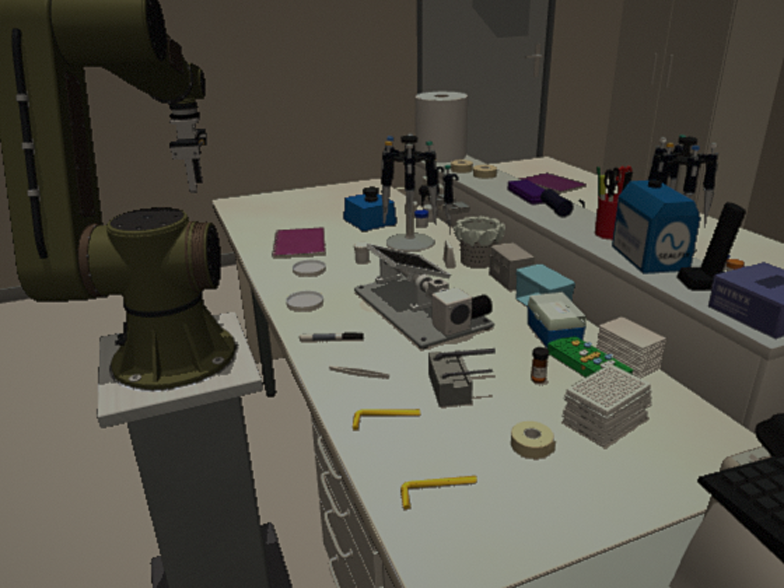

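The pictures show:
- Shaker at top (350,250): platform at left, hub and setscrew at (377,239), gearbox at (400,240).
- Key block at top (470,275) with two dark keys, arms pointing up (+x).
- Hex-key candidates: dark left (462,262), dark right (487,270), and yellow (483,335) and (556,330), which are not meant.

The dark left one (+y bore, longer and thicker) is the large key. I'll check it in close crops.

```bash
python3 - <<'E'
from h import *
a=cv2.imread('full_top2.png')[140:220,195:365]; b=cv2.imread('full_side2.png')[165:295,245:375]
cv2.imwrite('pics/c1.png',cv2.resize(a,None,fx=4.7,fy=4.7,interpolation=cv2.INTER_CUBIC))
cv2.imwrite('pics/c2.png',cv2.resize(b,None,fx=4.6,fy=4.6,interpolation=cv2.INTER_CUBIC))
E
```

```text
(no output)
```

View pics/c1.png

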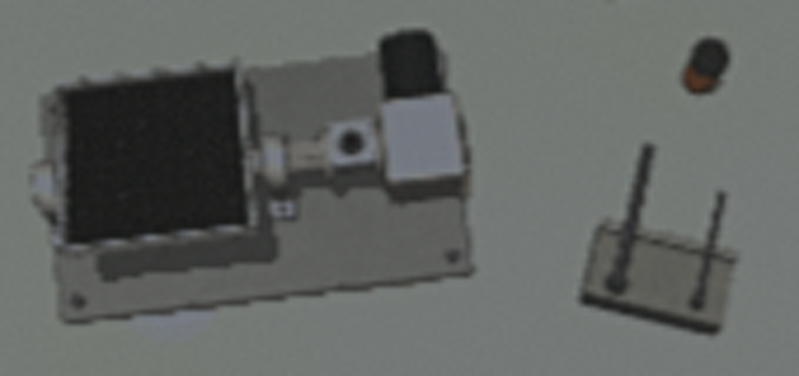

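View pics/c2.png

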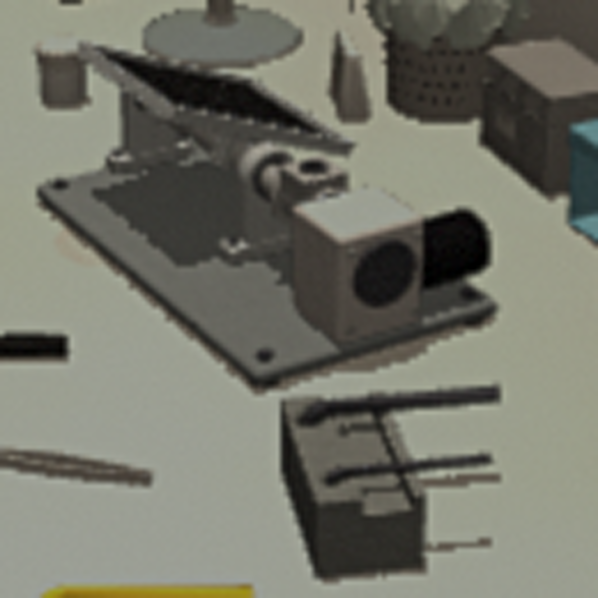

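Confirmed: the left dark key, elbow at c1 (617,287) and tip at (648,146), is longer and thicker than the right one. In c1 the setscrew is at (352,142) and the platform's near edge is up. Next I'll fit the poses.

```bash
cat >> h.py <<'E'
def fit(obs,x0,off=None):
    from scipy.optimize import least_squares
    def T(q,p): c,s=np.cos(q[2]),np.sin(q[2]); return [q[0]+c*p[0]-s*p[1],q[1]+s*p[0]+c*p[1],p[2]]
    f=lambda q:np.ravel([proj(n,T(q,p))-uv for n,uv,p in obs])
    r=least_squares(f,x0,loss='soft_l1'); return r.x,np.round(f(r.x).reshape(-1,2),1)
c1=lambda x,y:('top',np.array([195+x/4.7-.4,140+y/4.7-.4]))
c2=lambda x,y:('side',np.array([245+x/4.6-.4,165+y/4.6-.4]))
E
python3 - <<'E'
from h import *
o=[c1(617,285)+((0,.032,.06),),c1(648,146)+((.112,.032,.055),),c1(697,303)+((0,-.032,.056),),c1(721,194)+((.09,-.032,.053),),
c1(600,222)+((.048,.055,.05),),c1(737,253)+((.048,-.055,.05),),
c2(312,410)+((0,.032,.06),),c2(498,394)+((.112,.032,.055),),c2(333,477)+((0,-.032,.056),),c2(490,459)+((.09,-.032,.053),),
c2(283,402)+((-.013,.055,.05),),c2(318,502)+((-.013,-.055,.05),),c2(320,577)+((-.013,-.055,0),),c2(423,495)+((.048,-.055,.05),),c2(427,570)+((.048,-.055,0),)]
q,r=fit(o,[.4,-.3,0]); print('block',q,r.tolist())
a=at_z(*['top'],*c1(62,320)[1],0); b=at_z('top',*c1(470,272)[1],0); print('plate',a,b,np.arctan2(a[1]-b[1],a[0]-b[0])-np.pi/2)
s=at_z('top',*c1(352,142)[1],.104); print('screw top',s, 'side',at_z('side',*c2(312,166)[1],.104), proj('side',s), c2(312,166))
a=at_z('side',*c2(40,193)[1],.01);b=at_z('side',*c2(262,382)[1],.01);print(a,b,np.arctan2(a[1]-b[1],a[0]-b[0])-np.pi/2)
E
```

```text
block [ 0.4511512  -0.33465841 -0.24484742] [[0.6, -0.4], [0.3, 0.4], [0.7, 0.0], [0.5, -0.1], [0.6, -0.4], [0.8, -0.1], [-0.6, -1.8], [-0.0, -0.5], [-0.1, -1.9], [0.4, -0.3], [-0.8, -0.8], [-0.0, 0.2], [-0.7, 0.5], [1.1, -0.6], [-0.4, -0.4]]
plate [0.44485775 0.1365203  0.        ] [ 0.48072476 -0.1906759   0.        ] 0.10918333906910216
screw top [ 0.56168705 -0.09844115  0.104     ] side [ 0.55875376 -0.09897667  0.104     ] [313.2158189  200.45271823] ('side', array([312.42608696, 200.68695652]))
[0.44011713 0.1253243  0.01      ] [ 0.478091   -0.19615024  0.01      ] 0.11757916947665303
```

>>> carry_out([
  [[-28.2, -24.5, 0, 0, 0, 0, 0], [-28.2, -24.5, 0, 0, 0, 0, 0], [-28.2, -24.5, 0, 0, 0, 0, 0], [-28.2, -24.5, 0, 0, 0, 0, 0], [-28.2, -24.5, 0, 0, 0, 0, 0], [-28.2, -24.5, 0, 0, 0, 0, 0], [-28.2, -24.5, 0, 0, 0, 0, 0], [-28.2, -24.5, 0, 0, 0, 0, 0], [-28.2, -24.5, 0, 0, 0, 0, 0], [-28.2, -24.5, 0, 0, 0, 0, 0], [-28.2, -24.5, 0, 0, 0, 0, 0], [-28.2, -24.5, 0, 0, 0, 0, 0], [-28.2, -24.5, 0, 0, 0, 0, 0], [-28.2, -24.5, 0, 0, 0, 0, 0], [-28.2, -24.5, 0, 0, 0, 0, 0], [-28.2, -24.5, 0, 0, 0, 0, 0], [0, 0, 20, 0, 0, 0, 0], [0, 0, 20, 0, 0, 0, 0], [0, 0, 5, 0, 0, 0, 0]],
])

```text
time_s: 1.78
ee_pos: [0.475, 0.0429, 0.1577]
eef_rot: [-3.141, -0.004, 2.895]
force: [-0.1, -0.6, 0.0]
grip_width: 0.0003
grip_force: 0.0
```

```bash
cat >> h.py <<'E'
def go(p,yaw=None):
    s=telemetry.get_obs(); M=R.from_euler('xyz',s['eef_rot'])
    d=M.inv().apply(np.array(p)-s['ee_pos'])*1e3
    print('delta mm',d.round(1), 'rotz', None if yaw is None else -((yaw-s['eef_rot'][2]+np.pi)%(2*np.pi)-np.pi), 'F',s['force'].round(1),'M',s['moment'].round(2),'pos',s['ee_pos'].round(4),'rpy',s['eef_rot'].round(3),'q1,6',s['qpos'][[0,5]].round(2),'t',s['time_s'],'w',s['grip_width'])
E
python3 -c "
from h import *
go([.476,.043,.15],2.897); go([.469,.042,.105])"
```

```text
delta mm [-1.   0.4  7.7] rotz -0.0024102433281547597 F [-0.1 -0.6  0. ] M [-0.04  0.01  0.01] pos [0.475  0.0429 0.1577] rpy [-3.141 -0.004  2.895] q1,6 [ 0.01 -1.31] t 1.7833 w 0.0002794217151116164
delta mm [ 5.4 -2.3 52.7] rotz None F [-0.1 -0.6  0. ] M [-0.04  0.01  0.01] pos [0.475  0.0429 0.1577] rpy [-3.141 -0.004  2.895] q1,6 [ 0.01 -1.31] t 1.7833 w 0.0002794217151116164
```

>>> carry_out([
  [[0, 0, 10, 0, 0, 0, 0], [0, 0, 10, 0, 0, 0, 0], [1, 0, 6, 0, 0, 0, 0], [1, -0.5, 6, 0, 0, 0, 0], [1, -0.5, 6, 0, 0, 0, 0], [1, -0.5, 5, 0, 0, 0, 0], [1, -0.5, 5, 0, 0, 0, 0], [0, 0, 3, 0, 0, 0, 0], [0, 0, 0, 0, 0, 0, 0], [0, 0, 0, 0, 0, 0, 0], [0, 0, 0, 0, 0, 0, 0]],
])

```text
time_s: 2.7
ee_pos: [0.471, 0.0428, 0.1097]
eef_rot: [3.141, 0.001, 2.896]
force: [-0.5, -0.2, 0.5]
grip_width: 0.0
grip_force: 0.0
```

```bash
python3 -c "
from h import *
go([.469,.042,.105])"
```

```text
delta mm [ 1.8 -1.3  4.7] rotz None F [-0.5 -0.2  0.5] M [-0.02  0.05 -0.01] pos [0.471  0.0428 0.1097] rpy [3.141e+00 1.000e-03 2.896e+00] q1,6 [ 0.01 -1.31] t 2.7 w 2.515260867691168e-05
```

>>> carry_out([
  [[1, -0.5, 2, 0, 0, 0, 0], [0, 0, 2, 0, 0, 0, 0], [0, 0, 1, 0, 0, 0, 0], [0, 0, 0, 0, 0, 0, 0], [0, 0, 0, 0, 0, 0, 0]],
])

```text
time_s: 3.12
ee_pos: [0.4697, 0.0425, 0.1043]
eef_rot: [-3.142, 0.0, 2.896]
force: [0.9, 0.6, 0.7]
grip_width: 0.0007
grip_force: 0.0
```

```bash
python3 - <<'E'
from h import *
go([.469,.042,.105])
shot('side','side3',(245,165,375,295),4.6)
E
```

```text
delta mm [ 0.5 -0.6 -0.7] rotz None F [0.9 0.6 0.7] M [0.05 0.01 0.  ] pos [0.4697 0.0425 0.1043] rpy [-3.142  0.     2.896] q1,6 [ 0.01 -1.31] t 3.1167 w 0.0006727937017666067
```

View pics/side3.png

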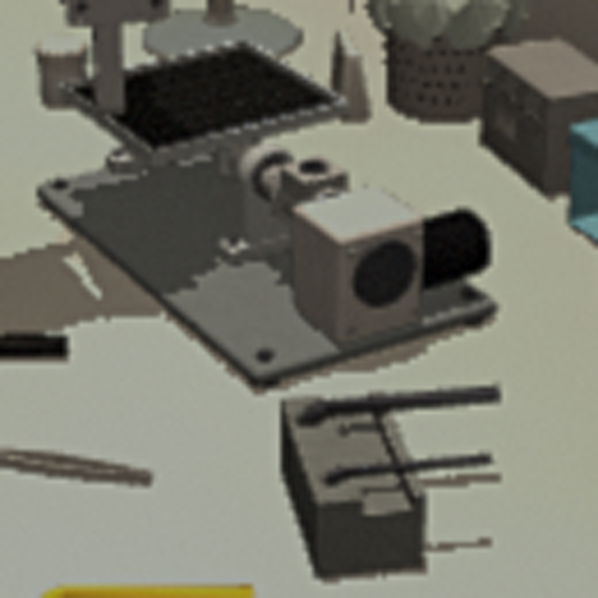

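```bash
python3 -c "
from h import *
go([.4847,-.3101,.12],2.897)"
```

```text
delta mm [-100.3 -338.3  -15.6] rotz -0.0012356399272701601 F [-0.5  0.3 -0.4] M [ 0.01 -0.04 -0.03] pos [0.4697 0.0425 0.1044] rpy [3.142 0.    2.896] q1,6 [ 0.01 -1.31] t 3.1667 w 0.00021910784748808995
```

>>> carry_out([
  [[0, 0, -28, 0, 0, 0, 0], [0, 0, -28, 0, 0, 0, 34], [-10, -33.8, 0, 0, 0, 0, 34], [-10, -33.8, 0, 0, 0, 0, 34], [-10, -33.8, 0, 0, 0, 0, 34], [-10, -33.8, 0, 0, 0, 0, 34], [-10, -33.8, 0, 0, 0, 0, 34], [-10, -33.8, 0, 0, 0, 0, 34], [-10, -33.8, 0, 0, 0, 0, 34], [-10, -33.8, 0, 0, 0, 0, 34], [-10, -33.8, 0, 0, 0, 0, 34], [-10, -33.8, 0, 0, 0, 0, 34], [0, 0, 20, 0, 0, 0, 34], [0, 0, 20, 0, 0, 0, 34], [0, 0, 10, 0, 0, 0, 34], [0, 0, 0, 0, 0, 0, 34]],
])

```text
time_s: 4.5
ee_pos: [0.4835, -0.3091, 0.1081]
eef_rot: [3.14, -0.004, 2.896]
force: [0.1, -1.0, 0.5]
grip_width: 0.0339
grip_force: 0.0
```

```bash
python3 - <<'E'
from h import *
go([.4847,-.3101,.042],2.897)
shot('side','side4',(245,165,375,295),4.6)
q=[.5504,-.0091,.113];c,s=np.cos(q[2]),np.sin(q[2])
for p in [(-.08,-.0125,.105),(.08,-.0125,.105),(-.08,.1325,.105),(.08,.1325,.105),(0,-.09,.104)]:
    w=[q[0]+c*p[0]-s*p[1],q[1]+s*p[0]+c*p[1],p[2]]; print(p,((proj('side',w)-[245,165]+.4)*4.6).round())
E
```

```text
delta mm [-1.6 -0.8 66.1] rotz -0.0012709000910864354 F [ 0.1 -1.   0.5] M [-0.01 -0.02 -0.  ] pos [ 0.4835 -0.3091  0.1081] rpy [ 3.14  -0.004  2.896] q1,6 [-0.63 -1.96] t 4.5 w 0.03392520259032876
(-0.08, -0.0125, 0.105) [153. 148.]
(0.08, -0.0125, 0.105) [351. 100.]
(-0.08, 0.1325, 0.105) [60. 79.]
(0.08, 0.1325, 0.105) [247.  37.]
(0, -0.09, 0.104) [314. 165.]
```

View pics/side4.png

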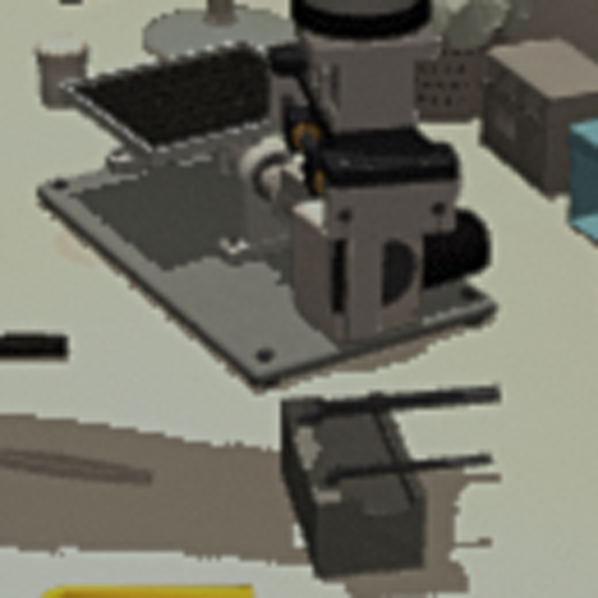

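>>> carry_out([
  [[-1.5, -0.8, 15, 0, 0, 0, 34], [0, 0, 15, 0, 0, 0, 34], [0, 0, 12, 0, 0, 0, 34], [0, 0, 8, 0, 0, 0, 34], [0, 0, 8, 0, 0, 0, 34], [0, 0, 5, 0, 0, 0, 34], [0, 0, 1, 0, 0, 0, 34], [0, 0, 0, 0, 0, 0, 34], [0, 0, 0, 0, 0, 0, 34]],
])

```text
time_s: 5.3
ee_pos: [0.4859, -0.311, 0.047]
eef_rot: [-3.141, 0.001, 2.896]
force: [-0.4, -0.0, 1.5]
grip_width: 0.0341
grip_force: 0.0
```

```bash
python3 - <<'E'
from h import *
go([.4847,-.3101,.043],2.897)
E
```

```text
delta mm [1.4 0.6 4. ] rotz -0.0011559478419158609 F [-0.4 -0.   1.5] M [0.03 0.01 0.01] pos [ 0.4859 -0.311   0.047 ] rpy [-3.141e+00  1.000e-03  2.896e+00] q1,6 [-0.63 -1.96] t 5.3 w 0.0340738689937121
```

>>> carry_out([
  [[1, 0, 2.5, 0, 0, 0, 34], [0, 0, 0, 0, 0, 0, 0], [0, 0, 0, 0, 0, 0, 0], [0, 0, 0, 0, 0, 0, 0], [0, 0, 0, 0, 0, 0, 0], [0, 0, 0, 0, 0, 0, 0], [0, 0, 0, 0, 0, 0, 0]],
], squeeze=55)

```text
time_s: 5.88
ee_pos: [0.4848, -0.3106, 0.0441]
eef_rot: [-3.142, 0.0, 2.896]
force: [0.0, -0.7, 1.3]
grip_width: 0.0089
grip_force: 55.0
```

```bash
python3 - <<'E'
from h import *
for i in range(4): telemetry.get_obs()
go([.4847,-.3101,.043],2.897)
E
```

```text
delta mm [0.2 0.5 1.1] rotz -0.001155496030345926 F [ 0.  -0.7  1.3] M [0.06 0.   0.03] pos [ 0.4848 -0.3106  0.0441] rpy [-3.142  0.     2.896] q1,6 [-0.63 -1.96] t 5.8833 w 0.00894401619328858
```

>>> carry_out([
  [[0, 0, -10, 0, 0, 0, 0], [0, 0, -20, 0, 0, 0, 0], [0, 0, -32, 0, 0, 0, 0], [0, 0, -32, 0, 0, 0, 0], [0, 0, -25, 0, 0, -0.1, 0], [0, 0, 0, 0, 0, -0.12, 0], [0, 0, 0, 0, 0, -0.12, 0], [0, 0, 0, 0, 0, -0.12, 0], [0, 0, 0, 0, 0, -0.12, 0], [0, 0, 0, 0, 0, -0.12, 0], [0, 0, 0, 0, 0, -0.12, 0], [-26, 16.5, 0, 0, 0, -0.025, 0], [-26, 16.5, 0, 0, 0, 0, 0], [-26, 16.5, 0, 0, 0, 0, 0], [-26, 16.5, 0, 0, 0, 0, 0], [-26, 16.5, 0, 0, 0, 0, 0], [-26, 16.5, 0, 0, 0, 0, 0], [-26, 16.5, 0, 0, 0, 0, 0], [-26, 16.5, 0, 0, 0, 0, 0], [0, 0, 0, 0, 0, 0, 0]],
])

```text
time_s: 7.55
ee_pos: [0.6275, -0.0453, 0.1437]
eef_rot: [-3.108, -0.055, -2.623]
force: [0.2, 0.4, -0.2]
grip_width: 0.0092
grip_force: 55.0
```

```bash
python3 - <<'E'
from h import *
go([.5825,-.0834,.159],3.74)
E
```

```text
delta mm [ 58.8 -11.2 -11.7] rotz -0.07994927806994667 F [ 0.2  0.4 -0.2] M [0.09 0.07 0.  ] pos [ 0.6275 -0.0453  0.1437] rpy [-3.108 -0.055 -2.623] q1,6 [-0.1  -2.18] t 7.55 w 0.009246337088707032
```

>>> carry_out([
  [[0, 0, 0, 0, 0, 0, 0], [0, 0, 0, 0, 0, 0, 0], [0, 0, 0, 0, 0, 0, 0]],
])

```text
time_s: 7.8
ee_pos: [0.6259, -0.0507, 0.1441]
eef_rot: [-3.107, -0.055, -2.628]
force: [-0.4, 0.7, -0.2]
grip_width: 0.0094
grip_force: 55.0
```

```bash
python3 - <<'E'
from h import *
go([.5825,-.0834,.159],3.74)
s=telemetry.get_obs();print(s['qpos'])
M=R.from_euler('xyz',s['eef_rot']); T=R.from_euler('xyz',[np.pi,0,3.74]); print((M.inv()*T).as_rotvec())
E
```

```text
delta mm [ 54.6  -7.5 -11.6] rotz -0.08479433263665292 F [-0.4  0.7 -0.2] M [ 0.02 -0.02 -0.01] pos [ 0.6259 -0.0507  0.1441] rpy [-3.107 -0.055 -2.628] q1,6 [-0.11 -2.18] t 7.8 w 0.009416613511092015
[-0.11330038  0.54103183  1.32803854 -0.06240265  1.29734495 -2.18105167]
[-0.03203769 -0.056359   -0.08381978]
```

>>> carry_out([
  [[13, -2, -4, -0.01, -0.019, -0.028, 0], [13, -2, -4, -0.011, -0.019, -0.028, 0], [13, -2, -4, -0.011, -0.018, -0.028, 0], [13, -1.5, 0, 0, 0, 0, 0], [0, 0, 0, 0, 0, 0, 0], [0, 0, 0, 0, 0, 0, 0]],
])

```text
time_s: 8.3
ee_pos: [0.5861, -0.0841, 0.1578]
eef_rot: [-3.141, -0.0, -2.544]
force: [0.2, 0.6, -0.4]
grip_width: 0.0093
grip_force: 55.0
```

```bash
cat >> h.py <<'E'
def go2(p,yaw):
    go(p,yaw); s=telemetry.get_obs(); M=R.from_euler('xyz',s['eef_rot']); T=R.from_euler('xyz',[np.pi,0,yaw]); print('rv',(M.inv()*T).as_rotvec().round(4))
E
python3 - <<'E'
from h import *
go2([.5825,-.0834,.159],3.74)
E
```

```text
delta mm [ 2.6  2.6 -1.2] rotz -0.0009700633961191585 F [ 0.2  0.6 -0.4] M [0.04 0.03 0.03] pos [ 0.5861 -0.0841  0.1578] rpy [-3.141 -0.    -2.544] q1,6 [-0.2  -2.37] t 8.3 w 0.009335060913598451
rv [-0.0003 -0.0001 -0.001 ]
```

Level again. Align, then take both views enlarged on the leg and the screw.

>>> carry_out([
  [[2.5, 2.5, 5, 0, 0, 0, 0], [0, 0, 5, 0, 0, 0, 0], [0, 0, 0, 0, 0, 0, 0], [0, 0, 0, 0, 0, 0, 0]],
])

```text
time_s: 8.63
ee_pos: [0.5828, -0.0821, 0.1466]
eef_rot: [3.141, -0.001, -2.541]
force: [0.0, 0.2, -0.6]
grip_width: 0.0094
grip_force: 55.0
```

```bash
python3 - <<'E'
from h import *
go2([.5825,-.0834,.159],3.74)
shot('side','s5'); shot('top','t5')
a=cv2.imread('full_s5.png')[170:220,285:335]; b=cv2.imread('full_t5.png')[150:200,240:290]
f=lambda i:cv2.resize(i,(400,400),interpolation=cv2.INTER_CUBIC)
cv2.imwrite('pics/both5.png',np.clip(np.hstack([f(a),f(b)])*1.7,0,255).astype(np.uint8))
E
```

```text
delta mm [  1.   -0.9 -12.4] rotz 0.0017287337743070452 F [ 0.   0.2 -0.6] M [0.05 0.08 0.06] pos [ 0.5828 -0.0821  0.1466] rpy [ 3.141e+00 -1.000e-03 -2.541e+00] q1,6 [-0.2  -2.37] t 8.6333 w 0.009404811150941135
rv [ 0.0011 -0.0013  0.0017]
```

View pics/both5.png

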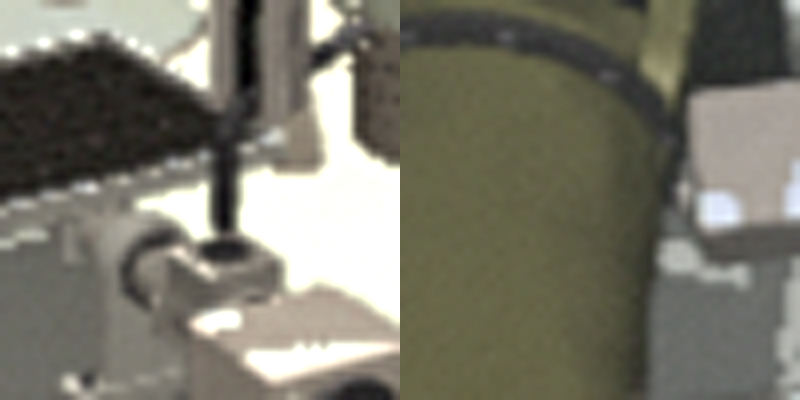

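>>> carry_out([
  [[10, -0.5, 0, 0, 0, 0, 0], [10, 0, 0, 0, 0, 0, 0], [0, 0, 4.5, 0, 0, 0, 0], [0, 0, 4, 0, 0, 0, 0], [0, 0, 0, 0, 0, 0, 0], [0, 0, 0, 0, 0, 0, 0], [0, 0, 0, 0, 0, 0, 0]],
])

```text
time_s: 9.32
ee_pos: [0.5667, -0.0941, 0.1388]
eef_rot: [3.141, -0.0, -2.542]
force: [0.1, 0.3, -0.1]
grip_width: 0.0093
grip_force: 55.0
```

```bash
cat >> h.py <<'E'
def avg(n=5):
    P=[];F=[];M=[]
    for i in range(n):
        optics.camera('side'); s=telemetry.get_obs(); P.append(s['ee_pos']);F.append(s['force']);M.append(s['moment'])
    P=np.array(P); T=R.from_euler('xyz',s['eef_rot'])
    y=s['eef_rot'][2]; ax=np.array([[np.cos(y),np.sin(y)],[np.sin(y),-np.cos(y)]])
    print('pos',P.mean(0).round(5),'sd',P.std(0).round(5),'toolxy mm',(ax@P.mean(0)[:2]*1e3).round(2),'Ftool',T.inv().apply(np.mean(F,0)).round(2),'Mw',np.mean(M,0).round(3),'rpy',s['eef_rot'].round(4),'q6',s['qpos'][5].round(3),'t',round(s['time_s'],2),'w',s['grip_width'].round(5))
    return P.mean(0),s
E
python3 - <<'E'
from h import *
avg()
E
```

```text
Traceback (most recent call last):
  File "h.py", line 34, in avg
    print('pos',P.mean(0).round(5),'sd',P.std(0).round(5),'toolxy mm',(ax@P.mean(0)[:2]*1e3).round(2),'Ftool',T.inv().apply(np.mean(F,0)).round(2),'Mw',np.mean(M,0).round(3),'rpy',s['eef_rot'].round(4),'q6',s['qpos'][5].round(3),'t',round(s['time_s'],2),'w',s['grip_width'].round(5))
                                                                                                                                                                                                                                                                  ^^^^^^^^^^^^^^^^^^^^^
AttributeError: 'float' object has no attribute 'round'
```

>>> carry_out([
  [[-2.5, 0, 0.5, 0, 0, 0, 0], [-1.5, 0, 0, 0, 0, 0, 0], [-1, 0, 0, 0, 0, 0, 0], [-1, 0, 0, 0, 0, 0, 0], [0, 0, 0, 0, 0, 0, 0]],
])

```text
time_s: 9.98
ee_pos: [0.5717, -0.0906, 0.1382]
eef_rot: [3.141, -0.001, -2.542]
force: [0.5, 0.1, -1.3]
grip_width: 0.0095
grip_force: 55.0
```

```bash
sed -i "s/s\['grip_width'\].round(5)/s['grip_width']/" h.py
python3 -c "
from h import *
avg()"
```

```text
pos [ 0.57157 -0.09077  0.13826] sd [3.e-05 3.e-05 2.e-05] toolxy mm [-420.64 -397.48] Ftool [ 0.08 -0.2   1.25] Mw [0.019 0.04  0.012] rpy [ 3.1414e+00 -4.0000e-04 -2.5420e+00] q6 -2.391 t 10.23 w 0.00933011077816527
```

>>> carry_out([
  [[-0.7, 0, 0, 0, 0, 0, 0], [-0.7, 0, 0, 0, 0, 0, 0], [-0.6, 0, 0, 0, 0, 0, 0], [0, 0, 0, 0, 0, 0, 0]],
])

```text
time_s: 10.57
ee_pos: [0.5731, -0.0897, 0.1382]
eef_rot: [3.141, -0.001, -2.542]
force: [-1.9, -2.5, -0.6]
grip_width: 0.0095
grip_force: 55.0
```

```bash
python3 -c "
from h import *
avg(3)"
```

```text
pos [ 0.57326 -0.08962  0.13833] sd [1.8e-04 8.0e-05 1.4e-04] toolxy mm [-422.68 -397.5 ] Ftool [-0.04  0.49 -0.94] Mw [ 0.083  0.152 -0.031] rpy [-3.1416e+00  4.0000e-04 -2.5420e+00] q6 -2.389 t 10.72 w 0.009599204348641487
```

>>> carry_out([
  [[3, 0, 0, 0, 0, 0, 0], [0, 0, 0.7, 0, 0, 0, 0], [0, 0, 0, 0, 0, 0, 0], [0, 0, 0, 0, 0, 0, 0]],
])

```text
time_s: 11.05
ee_pos: [0.5707, -0.0913, 0.1375]
eef_rot: [3.141, -0.0, -2.542]
force: [0.5, -0.1, -0.7]
grip_width: 0.0092
grip_force: 55.0
```

```bash
python3 -c "
from h import *
avg(4)"
```

```text
pos [ 0.57073 -0.09132  0.13753] sd [2.e-05 1.e-05 1.e-05] toolxy mm [-419.6 -397.5] Ftool [ 0.17 -0.03  1.06] Mw [ 0.065  0.    -0.002] rpy [ 3.1413e+00 -5.0000e-04 -2.5419e+00] q6 -2.392 t 11.25 w 0.009388139075628448
```

>>> carry_out([
  [[-1, 0, 0, 0, 0, 0, 0], [-0.5, 0, 0, 0, 0, 0, 0], [-0.3, 0, 0, 0, 0, 0, 0], [0, 0, 0, 0, 0, 0, 0]],
])

```text
time_s: 11.58
ee_pos: [0.5722, -0.0903, 0.1376]
eef_rot: [3.141, -0.001, -2.542]
force: [-0.4, 0.2, -0.3]
grip_width: 0.0093
grip_force: 55.0
```

```bash
python3 -c "
from h import *
avg(3)"
```

```text
pos [ 0.57222 -0.09033  0.13762] sd [0.e+00 0.e+00 1.e-05] toolxy mm [-421.38 -397.53] Ftool [ 0.62  0.18 -0.34] Mw [-0.05   0.25   0.024] rpy [ 3.1414e+00 -5.0000e-04 -2.5419e+00] q6 -2.39 t 11.73 w 0.00928939713816738
```

>>> carry_out([
  [[-0.3, 0, 0, 0, 0, 0, 0], [0, 0, 0, 0, 0, 0, 0]],
])

```text
time_s: 11.9
ee_pos: [0.5724, -0.0902, 0.1376]
eef_rot: [3.141, -0.001, -2.542]
force: [-1.2, -1.0, 0.2]
grip_width: 0.009
grip_force: 55.0
```

```bash
python3 -c "
from h import *
avg(2)"
```

```text
pos [ 0.57242 -0.09019  0.13757] sd [1.e-05 1.e-05 2.e-05] toolxy mm [-421.65 -397.51] Ftool [1.72 0.04 0.17] Mw [-0.138  0.41  -0.021] rpy [ 3.1414e+00 -6.0000e-04 -2.5419e+00] q6 -2.39 t 12.0 w 0.009489708373526123
```

>>> carry_out([
  [[1, 0, -2, 0, 0, 0, 0], [0, 0, -6, 0, 0, 0, 0], [-12, 0, 0, 0, 0, 0, 0], [-11, 0, 0, 0, 0, 0, 0], [-10, 0, 0, 0, 0, 0, 0], [0, 0, 4, 0, 0, 0, 0], [0, 0, 4, 0, 0, 0, 0], [0, 0, 0, 0, 0, 0, 0], [0, 0, 0, 0, 0, 0, 0]],
])

```text
time_s: 12.75
ee_pos: [0.5984, -0.0723, 0.1372]
eef_rot: [3.141, -0.001, -2.542]
force: [0.6, 0.7, -1.8]
grip_width: 0.0091
grip_force: 55.0
```

```bash
python3 -c "
from h import *
avg(3)"
```

```text
pos [ 0.59855 -0.07236  0.13751] sd [6.e-05 1.e-05 8.e-05] toolxy mm [-453.41 -397.4 ] Ftool [-0.25 -0.17  0.84] Mw [0.075 0.057 0.   ] rpy [ 3.1413e+00 -7.0000e-04 -2.5422e+00] q6 -2.351 t 12.9 w 0.009666563925990015
```

>>> carry_out([
  [[0.8, 0, 0, 0, 0, 0, 0], [0.6, 0, 0, 0, 0, 0, 0], [0.6, 0, 0, 0, 0, 0, 0], [0, 0, 0, 0, 0, 0, 0]],
])

```text
time_s: 13.23
ee_pos: [0.5971, -0.0733, 0.1376]
eef_rot: [3.141, -0.0, -2.542]
force: [0.2, 0.3, -0.6]
grip_width: 0.0096
grip_force: 55.0
```

```bash
python3 -c "
from h import *
avg(2)"
```

```text
pos [ 0.59718 -0.07326  0.1376 ] sd [3.e-05 3.e-05 1.e-05] toolxy mm [-451.63 -397.51] Ftool [ 0.63 -0.46  0.99] Mw [ 0.038  0.034 -0.013] rpy [ 3.1414e+00 -4.0000e-04 -2.5419e+00] q6 -2.353 t 13.33 w 0.009266760346429226
```

>>> carry_out([
  [[0.5, 0, 0, 0, 0, 0, 0], [0.4, 0, 0, 0, 0, 0, 0], [0.4, 0, 0, 0, 0, 0, 0], [0, 0, 0, 0, 0, 0, 0]],
])

```text
time_s: 13.67
ee_pos: [0.5961, -0.074, 0.1376]
eef_rot: [3.141, -0.0, -2.542]
force: [-0.2, 0.4, -1.1]
grip_width: 0.0095
grip_force: 55.0
```

```bash
python3 -c "
from h import *
avg(2)"
```

```text
pos [ 0.59615 -0.07397  0.13757] sd [0.e+00 1.e-05 0.e+00] toolxy mm [-450.39 -397.51] Ftool [ 0.36 -0.17  1.03] Mw [0.091 0.048 0.001] rpy [ 3.1414e+00 -5.0000e-04 -2.5419e+00] q6 -2.355 t 13.77 w 0.009232820198800127
```

>>> carry_out([
  [[0.5, 0, 0, 0, 0, 0, 0], [0.4, 0, 0, 0, 0, 0, 0], [0, 0, 0, 0, 0, 0, 0]],
])

```text
time_s: 14.02
ee_pos: [0.5954, -0.0745, 0.1376]
eef_rot: [3.141, -0.0, -2.542]
force: [0.7, -0.3, -1.0]
grip_width: 0.0092
grip_force: 55.0
```

```bash
python3 -c "
from h import *
avg(2)"
```

```text
pos [ 0.59541 -0.07447  0.13758] sd [2.e-05 0.e+00 1.e-05] toolxy mm [-449.51 -397.49] Ftool [-0.08 -0.14  1.02] Mw [ 0.048 -0.009  0.   ] rpy [ 3.1414e+00 -4.0000e-04 -2.5420e+00] q6 -2.356 t 14.12 w 0.009484548457632679
```

>>> carry_out([
  [[0.5, 0, 0, 0, 0, 0, 0], [0.5, 0, 0, 0, 0, 0, 0], [0, 0, 0, 0, 0, 0, 0]],
])

```text
time_s: 14.37
ee_pos: [0.5945, -0.0751, 0.1376]
eef_rot: [3.141, -0.0, -2.542]
force: [0.1, 0.1, -0.7]
grip_width: 0.0096
grip_force: 55.0
```

```bash
python3 -c "
from h import *
avg(2)"
```

```text
pos [ 0.59458 -0.07505  0.13759] sd [1.e-05 0.e+00 1.e-05] toolxy mm [-448.5  -397.49] Ftool [ 0.16 -0.08  0.77] Mw [0.038 0.023 0.008] rpy [ 3.1414e+00 -4.0000e-04 -2.5420e+00] q6 -2.357 t 14.47 w 0.00930359867182207
```

>>> carry_out([
  [[0.5, 0, 0, 0, 0, 0, 0], [0.5, 0, 0, 0, 0, 0, 0], [0.5, 0, 0, 0, 0, 0, 0], [0, 0, 0, 0, 0, 0, 0]],
])

```text
time_s: 14.8
ee_pos: [0.5934, -0.0759, 0.1376]
eef_rot: [3.141, -0.0, -2.542]
force: [-0.2, 0.4, -1.3]
grip_width: 0.0091
grip_force: 55.0
```

```bash
python3 - <<'E'
from h import *
avg(2)
shot('side','s6',(285,165,345,210),12)
p=telemetry.get_obs()['ee_pos']; print(((proj('side',p)-[285,165]+.46)*12).round())
E
```

```text
pos [ 0.59339 -0.07588  0.13761] sd [0.e+00 2.e-05 2.e-05] toolxy mm [-447.05 -397.51] Ftool [-0.33  0.38  0.55] Mw [ 0.057 -0.03   0.036] rpy [ 3.1414e+00 -3.0000e-04 -2.5420e+00] q6 -2.359 t 14.9 w 0.009312674277335347
[418. 258.]
```

View pics/s6.png

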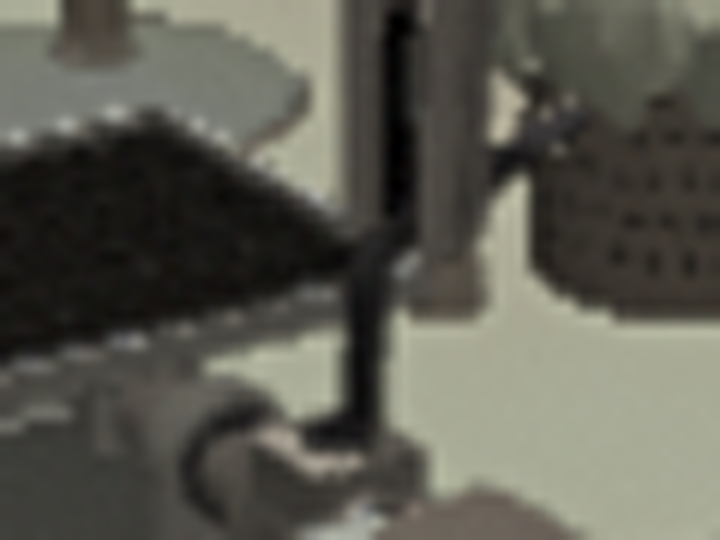

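The picture shows the leg vertical at columns 348-382, its foot near (365,440), the screw's dark top near (325,430), so the leg is still right of the screw. I'll compare that with the predicted position.

```bash
python3 - <<'E'
from h import *
p=telemetry.get_obs()['ee_pos']; tx=np.array([-.8253,-.5647,0]);
f=lambda w:((proj('side',w)-[285,165]+.46)*12).round()
for a in (24.7,26.7,28.7):
    l=p+tx*a/1e3; print(a,'tip',f(l-[0,0,.034]),'elbow',f(l+[0,0,.011]),l)
l=p+tx*.0267; print('armend',f(l-tx*.112+[0,0,.011]))
for s in [(.5617,-.0984,.1055),(.5588,-.099,.1055),(.5605,-.0985,.1055)]: print('screw',f(s))
E
```

```text
24.7 tip [369. 412.] elbow [372. 250.] [ 0.57299592 -0.08981938  0.1375822 ]
26.7 tip [365. 415.] elbow [368. 253.] [ 0.57134532 -0.09094878  0.1375822 ]
28.7 tip [361. 418.] elbow [364. 256.] [ 0.56969472 -0.09207818  0.1375822 ]
armend [574. 113.]
screw [344. 426.]
screw [335. 428.]
screw [340. 427.]
```

>>> carry_out([
  [[0, 0, 0.5, 0, 0, 0, 0], [0, 0, 0.5, 0, 0, 0, 0], [0, 0, 0, 0, 0, 0, 0]],
])

```text
time_s: 15.2
ee_pos: [0.5936, -0.0758, 0.1369]
eef_rot: [-3.141, 0.0, -2.542]
force: [1.0, 1.6, 2.0]
grip_width: 0.0092
grip_force: 55.0
```

```bash
python3 -c "
from h import *
avg(2)"
```

```text
pos [ 0.59357 -0.07583  0.13687] sd [1.e-05 0.e+00 0.e+00] toolxy mm [-447.18 -397.62] Ftool [-1.29  0.31 -2.47] Mw [ 0.201 -0.131 -0.011] rpy [-3.1414e+00  1.0000e-04 -2.5419e+00] q6 -2.359 t 15.3 w 0.009176290051505605
```

>>> carry_out([
  [[0, 0, -0.6, 0, 0, 0, 0], [0.5, 0, 0, 0, 0, 0, 0], [0.5, 0, 0, 0, 0, 0, 0], [0.5, 0, 0, 0, 0, 0, 0], [0, 0, 0, 0, 0, 0, 0]],
])

```text
time_s: 15.72
ee_pos: [0.5924, -0.0766, 0.1373]
eef_rot: [-3.141, 0.0, -2.542]
force: [3.5, 2.8, 1.2]
grip_width: 0.0094
grip_force: 55.0
```

```bash
python3 -c "
from h import *
avg(2)"
```

```text
pos [ 0.59234 -0.0766   0.13733] sd [1.e-05 2.e-05 1.e-05] toolxy mm [-445.73 -397.57] Ftool [-4.38 -0.25 -1.06] Mw [ 0.646 -0.866  0.009] rpy [-3.1416e+00  2.0000e-04 -2.5419e+00] q6 -2.361 t 15.82 w 0.009000797317021447
```

>>> carry_out([
  [[-1.5, 0, 0, 0, 0, 0, 0], [0, 0, -3, 0, 0, 0, 0], [0, 0, -3, 0, 0, 0, 0], [6.5, 0, 0, 0, 0, 0, 0], [6.6, 0, 0, 0, 0, 0, 0], [0, 0, 0, 0, 0, 0, 0], [0, 0, 0, 0, 0, 0, 0]],
])

```text
time_s: 16.4
ee_pos: [0.5821, -0.0837, 0.1432]
eef_rot: [3.141, -0.001, -2.543]
force: [-0.2, -0.2, -0.3]
grip_width: 0.009
grip_force: 55.0
```

```bash
python3 -c "
from h import *
avg(2)"
```

```text
pos [ 0.58242 -0.08344  0.14322] sd [6.e-05 5.e-05 1.e-05] toolxy mm [-433.82 -397.46] Ftool [-0.52  0.19  0.82] Mw [ 0.06   0.062 -0.   ] rpy [ 3.1413e+00 -4.0000e-04 -2.5422e+00] q6 -2.374 t 16.5 w 0.009667719123088574
```

>>> carry_out([
  [[-0.3, 0, 2.5, 0, 0, 0, 0], [0, 0, 1, 0, 0, 0, 0], [0, 0, 1, 0, 0, 0, 0], [0, 0, 0, 0, 0, 0, 0]],
])

```text
time_s: 16.83
ee_pos: [0.5827, -0.083, 0.1383]
eef_rot: [3.141, -0.001, -2.542]
force: [-0.1, 0.8, -1.5]
grip_width: 0.0094
grip_force: 55.0
```

```bash
python3 -c "
from h import *
avg(2)"
```

```text
pos [ 0.58277 -0.08303  0.13852] sd [2.e-05 2.e-05 5.e-05] toolxy mm [-434.2  -397.47] Ftool [-0.06 -0.06  0.4 ] Mw [0.074 0.055 0.008] rpy [ 3.1412e+00 -6.0000e-04 -2.5419e+00] q6 -2.374 t 16.93 w 0.00939322848717467
```

>>> carry_out([
  [[0, 0, 0.6, 0, 0, 0, 0], [0, 0, 0.6, 0, 0, 0, 0], [0, 0, 0, 0, 0, 0, 0]],
])

```text
time_s: 17.18
ee_pos: [0.5827, -0.0831, 0.1374]
eef_rot: [3.141, -0.001, -2.542]
force: [0.6, -0.7, -1.2]
grip_width: 0.0093
grip_force: 55.0
```

```bash
python3 -c "
from h import *
avg(2)"
```

```text
pos [ 0.58277 -0.08317  0.13746] sd [0.e+00 0.e+00 1.e-05] toolxy mm [-434.16 -397.55] Ftool [ 0.44 -0.74  0.75] Mw [-0.095  0.126  0.004] rpy [ 3.1414e+00 -5.0000e-04 -2.5419e+00] q6 -2.374 t 17.28 w 0.009252377946257726
```

>>> carry_out([
  [[0, 0, 0.6, 0, 0, 0, 0], [0, 0, 0.6, 0, 0, 0, 0], [0, 0, 0, 0, 0, 0, 0]],
])

```text
time_s: 17.53
ee_pos: [0.5827, -0.0831, 0.1361]
eef_rot: [3.141, -0.001, -2.542]
force: [-0.1, -1.0, -0.7]
grip_width: 0.0096
grip_force: 55.0
```

```bash
python3 -c "
from h import *
avg(2)"
```

```text
pos [ 0.58273 -0.08314  0.13619] sd [1.e-05 1.e-05 1.e-05] toolxy mm [-434.17 -397.48] Ftool [ 1.27 -0.68  1.31] Mw [-0.212  0.106 -0.009] rpy [ 3.1413e+00 -6.0000e-04 -2.5420e+00] q6 -2.374 t 17.63 w 0.009272770892482676
```

>>> carry_out([
  [[0.2, -0.15, 0.7, 0, 0, 0, 0], [0, 0, 0.7, 0, 0, 0, 0], [0, 0, 0.7, 0, 0, 0, 0], [0, 0, 0.7, 0, 0, 0, 0], [0, 0, 0, 0, 0, 0, 0]],
])

```text
time_s: 18.05
ee_pos: [0.5826, -0.0833, 0.1333]
eef_rot: [3.141, -0.001, -2.542]
force: [0.2, -0.5, -0.6]
grip_width: 0.0095
grip_force: 55.0
```

```bash
python3 -c "
from h import *
avg(2)"
```

```text
pos [ 0.58266 -0.08332  0.13338] sd [0.e+00 1.e-05 1.e-05] toolxy mm [-433.96 -397.63] Ftool [ 0.41 -0.51  1.17] Mw [-0.079  0.071 -0.005] rpy [ 3.1412e+00 -6.0000e-04 -2.5419e+00] q6 -2.375 t 18.15 w 0.009342897088726267
```

>>> carry_out([
  [[0.1, -0.1, 1.5, 0, 0, 0, 0], [0, 0, 1.5, 0, 0, 0, 0], [0, 0, 1.5, 0, 0, 0, 0], [0, 0, 1, 0, 0, 0, 0], [0, 0, 0, 0, 0, 0, 0]],
])

```text
time_s: 18.57
ee_pos: [0.5826, -0.0834, 0.1277]
eef_rot: [3.141, -0.001, -2.542]
force: [-0.3, -0.2, -1.3]
grip_width: 0.0092
grip_force: 55.0
```

```bash
python3 - <<'E'
from h import *
avg(2)
print(telemetry.get_obs()['qpos'])
# row for turning th about leg axis at tool (r,0): translation of TCP in the tool frame before the turn
for th in (.1,.12):
    r=26.7; print(th, r*(1-np.cos(th)), -r*np.sin(th))
E
```

```text
pos [ 0.58264 -0.08344  0.12786] sd [2.e-05 2.e-05 6.e-05] toolxy mm [-433.89 -397.71] Ftool [0.4  0.4  0.93] Mw [0.056 0.058 0.039] rpy [ 3.1413e+00 -5.0000e-04 -2.5419e+00] q6 -2.375 t 18.67 w 0.009610353244730963
[-2.04431008e-01  4.56406020e-01  1.49303811e+00 -1.73899260e-04
  1.19275042e+00 -2.37482798e+00]
0.1 0.1333887870767106 -2.6655522244703116
0.12 0.1920094227017711 -3.1963159346141468
```

>>> carry_out([
  [[0.13, -2.67, 0.04, 0, 0, 0.1, 0], [0.13, -2.67, 0.04, 0, 0, 0.1, 0], [0.13, -2.67, 0.04, 0, 0, 0.1, 0], [0.13, -2.67, 0.04, 0, 0, 0.1, 0], [0.13, -2.67, 0.04, 0, 0, 0.1, 0], [0, 0, 0, 0, 0, 0, 0], [0, 0, 0, 0, 0, 0, 0]],
])

```text
time_s: 19.25
ee_pos: [0.5871, -0.0957, 0.1277]
eef_rot: [3.141, -0.001, -3.039]
force: [-2.4, 2.8, 0.4]
grip_width: 0.0089
grip_force: 55.0
```

```bash
cat >> h.py <<'E'
def piv(n=2,r=26.7):
    p,s=avg(n); y=s['eef_rot'][2]; S=np.array([.5606,-.0985]); 
    print('leg',(p[:2]+r/1e3*np.array([np.cos(y),np.sin(y)])).round(5),'psi',((y-np.pi+4.3)%(2*np.pi)-4.3).round(3))
E
python3 -c "
from h import *
piv()"
```

```text
pos [ 0.58709 -0.09565  0.12773] sd [0.e+00 1.e-05 2.e-05] toolxy mm [-574.16 -155.46] Ftool [2.17 1.68 0.81] Mw [ 0.435  0.45  -0.024] rpy [ 3.1414e+00 -8.0000e-04 -3.0387e+00] q6 -1.897 t 19.35 w 0.009138127949429642
leg [ 0.56054 -0.09839] psi 0.103
```

>>> carry_out([
  [[0.6, -2.67, 0.04, 0, 0, 0.1, 0], [0.21, -2.66, 0.04, 0, 0, 0.1, 0], [0.21, -2.66, 0.04, 0, 0, 0.1, 0], [0.21, -2.66, 0.04, 0, 0, 0.1, 0], [0.21, -2.66, 0.04, 0, 0, 0.1, 0], [0.21, -2.66, 0.04, 0, 0, 0.1, 0], [0.21, -2.66, 0.04, 0, 0, 0.1, 0], [0.21, -2.66, 0.04, 0, 0, 0.1, 0], [0.21, -2.66, 0.04, 0, 0, 0.1, 0], [0.21, -2.66, 0.04, 0, 0, 0.1, 0], [0, 0, 0, 0, 0, 0, 0], [0, 0, 0, 0, 0, 0, 0]],
])

```text
time_s: 20.35
ee_pos: [0.5766, -0.1185, 0.1274]
eef_rot: [3.14, -0.0, 2.243]
force: [2.6, 5.5, -3.1]
grip_width: 0.0093
grip_force: 55.0
```

```bash
python3 -c "
from h import *
piv()"
```

```text
pos [ 0.57661 -0.11846  0.12739] sd [1.e-05 0.e+00 1.e-05] toolxy mm [-452.1   376.98] Ftool [2.13 4.71 2.02] Mw [ 1.172 -0.485 -0.131] rpy [ 3.1406e+00 -3.0000e-04  2.2439e+00] q6 -0.939 t 20.45 w 0.009332804268919317
leg [ 0.55996 -0.09758] psi -0.898
```

```bash
python3 - <<'E'
from h import *
P=[(.58264,-.08344,-2.5419,.4,0),(.58709,-.09565,-3.0387,2.17,.2),(.57661,-.11846,2.2439,2.13,3.2)]
for k in (3,4,6):
  A=[];b=[]
  for x,y,w,fx,fy in P:
    M=np.array([[np.cos(w),np.sin(w)],[np.sin(w),-np.cos(w)]]) # columns tool x,y
    A.append(np.hstack([M,-np.eye(2)])); b.append(-np.array([x,y])*1e3-M@np.array([fx,fy])/k)
  s,r,_,_=np.linalg.lstsq(np.vstack(A),np.hstack(b),rcond=None); print(k,s.round(2),r)
E
```

```text
3 [ 2.4990e+01  3.9000e-01  5.6163e+02 -9.7530e+01] [0.1923559]
4 [ 2.5270e+01  4.5000e-01  5.6143e+02 -9.7570e+01] [0.1019194]
6 [ 2.5560e+01  5.0000e-01  5.6124e+02 -9.7610e+01] [0.04900269]
```

>>> carry_out([
  [[0.4, -2.2, 0.04, 0, 0, 0.1, 0], [0.4, -2.2, 0.04, 0, 0, 0.1, 0], [0.17, -2.52, 0.04, 0, 0, 0.1, 0], [0.17, -2.52, 0.04, 0, 0, 0.1, 0], [0.17, -2.52, 0.04, 0, 0, 0.1, 0], [0.17, -2.52, 0.04, 0, 0, 0.1, 0], [0.17, -2.52, 0.04, 0, 0, 0.1, 0], [0.17, -2.52, 0.04, 0, 0, 0.1, 0], [0.17, -2.52, 0.04, 0, 0, 0.1, 0], [0.17, -2.52, 0.04, 0, 0, 0.1, 0], [0, 0, 0, 0, 0, 0, 0], [0, 0, 0, 0, 0, 0, 0]],
])

```text
time_s: 21.45
ee_pos: [0.5529, -0.1219, 0.1271]
eef_rot: [3.141, -0.0, 1.246]
force: [3.1, 2.8, -3.0]
grip_width: 0.0092
grip_force: 55.0
```

```bash
cat >> h.py <<'E'
def piv(n=2,L=(25.3,.45),S=(561.4,-97.6)):
    p,s=avg(n); w=s['eef_rot'][2]; M=np.array([[np.cos(w),np.sin(w)],[np.sin(w),-np.cos(w)]])
    leg=p[:2]*1e3+M@np.array(L); F=s['force']; a=p[:2]-np.array(S)/1e3
    print('leg',leg.round(2),'err tool',(M.T@(np.array(S)-leg)).round(2),'psi',((w-np.pi+4.3)%(2*np.pi)-4.3).round(3),'torque',(s['moment'][2]+a[0]*F[1]-a[1]*F[0]).round(3))
E
python3 -c "
from h import *
piv()"
```

```text
pos [ 0.55287 -0.12196  0.12704] sd [2.e-05 2.e-05 1.e-05] toolxy mm [ 61.19 562.84] Ftool [4.73 1.88 3.04] Mw [ 0.722 -0.692 -0.015] rpy [ 3.1415e+00 -2.0000e-04  1.2454e+00] q6 0.043 t 21.55 w 0.009603740225301683
leg [561.38 -98.13] err tool [ 0.5  -0.15] psi -1.896 torque 0.008
```

```bash
cat > fitp.py <<'E'
from h import *
def run(P,ks=(3,4,6)):
  for k in ks:
    A=[];b=[]
    for x,y,w,fx,fy in P:
      M=np.array([[np.cos(w),np.sin(w)],[np.sin(w),-np.cos(w)]])
      A.append(np.hstack([M,-np.eye(2)])); b.append(-np.array([x,y])*1e3-M@np.array([fx,fy])/k)
    A=np.vstack(A);b=np.hstack(b); s=np.linalg.lstsq(A,b,rcond=None)[0]; print(k,s.round(2),(A@s-b).round(2))
P=[(.58264,-.08344,-2.5419,.4,0),(.58709,-.09565,-3.0387,2.17,.2),(.57661,-.11846,2.2439,2.13,3.2),(.55287,-.12196,1.2454,4.73,.4)]
E
python3 -c "
from fitp import *
run(P);run(P[1:])"
```

```text
3 [ 2.4760e+01  5.2000e-01  5.6184e+02 -9.7380e+01] [-0.04  0.32 -0.16 -0.31  0.13 -0.18  0.07  0.17]
4 [ 2.5010e+01  5.0000e-01  5.6169e+02 -9.7480e+01] [-0.06  0.29 -0.07 -0.24  0.01 -0.2   0.12  0.15]
6 [ 2.5250e+01  4.9000e-01  5.6155e+02 -9.7590e+01] [-0.08  0.26  0.01 -0.17 -0.1  -0.21  0.17  0.13]
3 [ 24.54   0.63 562.01 -97.56] [-0.12  0.    0.19 -0.1  -0.06  0.1 ]
4 [ 24.82   0.62 561.86 -97.63] [-0.06  0.04  0.06 -0.12  0.    0.08]
6 [ 25.09   0.61 561.71 -97.71] [-0.    0.09 -0.07 -0.14  0.07  0.05]
```

>>> carry_out([
  [[0.7, -2.48, 0.1, 0, 0, 0.1, 0], [0.7, -2.48, 0.1, 0, 0, 0.1, 0], [0.18, -2.48, 0.1, 0, 0, 0.1, 0], [0.18, -2.48, 0.05, 0, 0, 0.1, 0], [0.18, -2.48, 0.04, 0, 0, 0.1, 0], [0.18, -2.48, 0.04, 0, 0, 0.1, 0], [0.18, -2.48, 0.04, 0, 0, 0.1, 0], [0.18, -2.48, 0.04, 0, 0, 0.1, 0], [0.18, -2.48, 0.04, 0, 0, 0.1, 0], [0.18, -2.48, 0.04, 0, 0, 0.1, 0], [0.18, -2.48, 0.04, 0, 0, 0.1, 0], [0.18, -2.48, 0.04, 0, 0, 0.1, 0], [0, 0, 0, 0, 0, 0, 0], [0, 0, 0, 0, 0, 0, 0]],
])

```text
time_s: 22.72
ee_pos: [0.5366, -0.0987, 0.1265]
eef_rot: [3.141, 0.001, 0.046]
force: [-0.7, -0.7, 0.2]
grip_width: 0.0095
grip_force: 55.0
```

```bash
sed -i 's/L=(25.3,.45),S=(561.4,-97.6)/L=(24.9,.55),S=(561.75,-97.55)/' h.py; python3 -c "
from h import *
piv()"
```

```text
pos [ 0.53659 -0.09865  0.12639] sd [0.e+00 2.e-05 3.e-05] toolxy mm [531.54 122.96] Ftool [-0.4   0.41  0.24] Mw [-0.08   0.26   0.011] rpy [3.1412e+00 6.0000e-04 4.5500e-02] q6 1.277 t 22.82 w 0.009716186558910806
leg [561.49 -98.06] err tool [ 0.29 -0.5 ] psi -3.096 torque 0.045
```

>>> carry_out([
  [[0.18, -2.5, 0.04, 0, 0, 0.1, 0], [0.18, -2.5, 0.04, 0, 0, 0.1, 0], [0.18, -2.5, 0.04, 0, 0, 0.1, 0], [0.18, -2.5, 0.04, 0, 0, 0.1, 0], [0.18, -2.5, 0.04, 0, 0, 0.1, 0], [0.18, -2.5, 0.04, 0, 0, 0.1, 0], [0.18, -2.5, 0.04, 0, 0, 0.1, 0], [0.18, -2.5, 0.04, 0, 0, 0.1, 0], [0.18, -2.5, 0.04, 0, 0, 0.1, 0], [0.18, -2.5, 0.04, 0, 0, 0.1, 0], [0, 0, 0, 0, 0, 0, 0], [0, 0, 0, 0, 0, 0, 0]],
])

```text
time_s: 23.82
ee_pos: [0.5475, -0.0771, 0.1258]
eef_rot: [3.141, 0.001, -0.954]
force: [-1.6, 0.4, 0.7]
grip_width: 0.0091
grip_force: 55.0
```

```bash
python3 -c "
from fitp import *
piv()
P+=[(.53659,-.09865,.0455,-.4,-.8)]
run(P)"
```

```text
pos [ 0.54754 -0.07714  0.12581] sd [0.e+00 1.e-05 2.e-05] toolxy mm [ 379.43 -402.22] Ftool [-0.92  1.53 -0.06] Mw [ 0.133  0.508 -0.026] rpy [ 3.1409e+00  5.0000e-04 -9.5450e-01] q6 2.319 t 23.92 w 0.009121833160227168
leg [561.48 -97.78] err tool [-0.03 -0.35] psi -4.096 torque 0.016
3 [ 2.4920e+01  3.8000e-01  5.6165e+02 -9.7460e+01] [ 0.1   0.19 -0.11 -0.38  0.12 -0.06  0.18  0.43 -0.29 -0.18]
4 [ 2.5050e+01  4.0000e-01  5.6162e+02 -9.7560e+01] [ 0.03  0.26 -0.03 -0.26 -0.02 -0.14  0.11  0.3  -0.1  -0.15]
6 [ 2.5180e+01  4.2000e-01  5.6159e+02 -9.7670e+01] [-0.03  0.33  0.04 -0.15 -0.15 -0.22  0.04  0.16  0.1  -0.12]
```

>>> carry_out([
  [[0, 0, -2, 0, 0, 0, 0], [0, 0, -4, 0, 0, 0, 0], [0, 0, -5, 0, 0, 0, 0], [0, 0, -5, 0, 0, 0, 0], [0, 0, -2, 0, 0, 0, 0], [0.1, 2.65, 0, 0, 0, -0.106, 0], [0.1, 2.65, 0, 0, 0, -0.106, 0], [0.1, 2.65, 0, 0, 0, -0.106, 0], [0.1, 2.65, 0, 0, 0, -0.106, 0], [0.1, 2.65, 0, 0, 0, -0.106, 0], [0.1, 2.65, 0, 0, 0, -0.106, 0], [0.1, 2.65, 0, 0, 0, -0.106, 0], [0.1, 2.65, 0, 0, 0, -0.106, 0], [0.1, 2.65, 0, 0, 0, -0.106, 0], [0.1, 2.65, 0, 0, 0, -0.106, 0], [0.1, 2.65, 0, 0, 0, -0.106, 0], [0.1, 2.65, 0, 0, 0, -0.106, 0], [0.1, 2.65, 0, 0, 0, -0.106, 0], [0.1, 2.65, 0, 0, 0, -0.106, 0], [0.1, 2.65, 0, 0, 0, -0.106, 0]],
])

```text
time_s: 25.58
ee_pos: [0.5415, -0.1124, 0.1442]
eef_rot: [3.141, 0.0, 0.637]
force: [-0.2, -0.9, -0.9]
grip_width: 0.0094
grip_force: 55.0
```

>>> carry_out([
  [[0.1, 2.65, 0, 0, 0, -0.106, 0], [0.1, 2.65, 0, 0, 0, -0.106, 0], [0.1, 2.65, 0, 0, 0, -0.106, 0], [0.1, 2.65, 0, 0, 0, -0.106, 0], [0.1, 2.65, 0, 0, 0, -0.106, 0], [0.1, 2.65, 0, 0, 0, -0.106, 0], [0.1, 2.65, 0, 0, 0, -0.106, 0], [0.1, 2.65, 0, 0, 0, -0.106, 0], [0.1, 2.65, 0, 0, 0, -0.106, 0], [0.1, 2.65, 0, 0, 0, -0.106, 0], [0.1, 2.65, 0, 0, 0, -0.106, 0], [0.1, 2.65, 0, 0, 0, -0.106, 0], [0.1, 2.65, 0, 0, 0, -0.106, 0], [0.1, 2.65, 0, 0, 0, -0.106, 0], [0.1, 2.65, 0, 0, 0, -0.106, 0], [0, 0, 0, 0, 0, 0, 0], [0, 0, 0, 0, 0, 0, 0]],
])

```text
time_s: 27.0
ee_pos: [0.5767, -0.1178, 0.144]
eef_rot: [-3.141, -0.0, 2.218]
force: [0.7, 0.4, -1.4]
grip_width: 0.0096
grip_force: 55.0
```

```bash
sed -i 's/L=(24.9,.55),S=(561.75,-97.55)/L=(25.05,.4),S=(561.6,-97.6)/' h.py; python3 -c "
from h import *
piv(3)"
```

```text
pos [ 0.57657 -0.11791  0.14402] sd [3.e-05 2.e-05 1.e-05] toolxy mm [-441.94  388.63] Ftool [0.28 0.18 0.51] Mw [-0.038  0.043  0.02 ] rpy [-3.1412e+00 -2.0000e-04  2.2186e+00] q6 -0.912 t 27.15 w 0.009564533071412189
leg [561.78 -97.69] err tool [ 0.18 -0.08] psi -0.923 torque 0.043
```

>>> carry_out([
  [[0.15, -0.05, 3, 0, 0, 0, 0], [0, 0, 2, 0, 0, 0, 0], [0, 0, 1, 0, 0, 0, 0], [0, 0, 0.8, 0, 0, 0, 0], [0, 0, 0.8, 0, 0, 0, 0], [0, 0, 0.8, 0, 0, 0, 0], [0, 0, 0, 0, 0, 0, 0]],
])

```text
time_s: 27.73
ee_pos: [0.5765, -0.1178, 0.1354]
eef_rot: [-3.141, -0.0, 2.221]
force: [-0.5, 0.6, -1.3]
grip_width: 0.0095
grip_force: 55.0
```

```bash
python3 -c "
from h import *
piv(2)"
```

```text
pos [ 0.57649 -0.11776  0.13548] sd [2.e-05 0.e+00 5.e-05] toolxy mm [-442.81  387.46] Ftool [0.54 0.06 0.58] Mw [-0.072  0.027  0.002] rpy [-3.1412e+00 -2.0000e-04  2.2213e+00] q6 -0.914 t 27.83 w 0.009105472108532743
leg [561.64 -97.58] err tool [ 0.01 -0.04] psi -0.92 torque 0.03
```

In the socket with no resistance. Down the rest of the way, then turn on.

>>> carry_out([
  [[0, 0, 1.5, 0, 0, 0, 0], [0, 0, 2, 0, 0, 0, 0], [0, 0, 2, 0, 0, 0, 0], [0, 0, 2, 0, 0, 0, 0], [0, 0, 1.5, 0, 0, 0, 0], [0.17, -2.5, 0.04, 0, 0, 0.1, 0], [0.17, -2.5, 0.04, 0, 0, 0.1, 0], [0.17, -2.5, 0.04, 0, 0, 0.1, 0], [0.17, -2.5, 0.04, 0, 0, 0.1, 0], [0.17, -2.5, 0.04, 0, 0, 0.1, 0], [0.17, -2.5, 0.04, 0, 0, 0.1, 0], [0.17, -2.5, 0.04, 0, 0, 0.1, 0], [0, 0, 0, 0, 0, 0, 0], [0, 0, 0, 0, 0, 0, 0]],
])

```text
time_s: 29.0
ee_pos: [0.5601, -0.1226, 0.1262]
eef_rot: [-3.141, 0.0, 1.524]
force: [1.8, -0.0, -2.0]
grip_width: 0.0093
grip_force: 55.0
```

```bash
python3 -c "
from h import *
piv(2)"
```

```text
pos [ 0.56011 -0.12263  0.12626] sd [0. 0. 0.] toolxy mm [-96.53 565.2 ] Ftool [-0.88  1.1   1.74] Mw [-0.218 -0.157 -0.048] rpy [-3.1412e+00  2.0000e-04  1.5244e+00] q6 -0.233 t 29.1 w 0.00936567863925614
leg [561.67 -97.62] err tool [ 0.02 -0.07] psi -1.617 torque -0.037
```

>>> carry_out([
  [[0.17, -2.5, 0.04, 0, 0, 0.1, 0], [0.17, -2.5, 0.04, 0, 0, 0.1, 0], [0.17, -2.5, 0.04, 0, 0, 0.1, 0], [0.17, -2.5, 0.04, 0, 0, 0.1, 0], [0, 0, 0, 0, 0, 0, 0]],
])

```text
time_s: 29.52
ee_pos: [0.5503, -0.1199, 0.1262]
eef_rot: [-3.141, 0.0, 1.119]
force: [2.3, -1.8, -1.5]
grip_width: 0.0092
grip_force: 55.0
```

```bash
python3 -c "
from h import *
piv(3)"
```

```text
pos [ 0.5505  -0.12001  0.12615] sd [3.e-05 1.e-05 3.e-05] toolxy mm [128.62 548.55] Ftool [-1.11  0.79  1.59] Mw [-0.344 -0.1   -0.024] rpy [-3.1413e+00  4.0000e-04  1.1258e+00] q6 0.166 t 29.67 w 0.0093563405544279
leg [561.64 -97.57] err tool [-0.05 -0.03] psi -2.016 torque -0.008
```

>>> carry_out([
  [[0.17, -2.5, 0.04, 0, 0, 0.1, 0], [0.17, -2.5, 0.04, 0, 0, 0.1, 0], [0, 0, 0, 0, 0, 0, 0]],
])

```text
time_s: 29.92
ee_pos: [0.5461, -0.1172, 0.1261]
eef_rot: [-3.141, 0.0, 0.92]
force: [1.0, -1.8, -2.8]
grip_width: 0.0095
grip_force: 55.0
```

```bash
python3 -c "
from h import *
piv(3)"
```

```text
pos [ 0.54629 -0.11735  0.12607] sd [2.e-05 2.e-05 2.e-05] toolxy mm [234.46 507.18] Ftool [-0.93  1.95  1.52] Mw [-0.447 -0.053 -0.005] rpy [-3.1414e+00  4.0000e-04  9.2620e-01] q6 0.368 t 30.07 w 0.008874184108455871
leg [561.66 -97.57] err tool [-0.06 -0.03] psi -2.215 torque 0.044
```

>>> carry_out([
  [[0.17, -2.5, 0.04, 0, 0, 0.1, 0], [0.17, -2.5, 0.04, 0, 0, 0.1, 0], [0, 0, 0, 0, 0, 0, 0]],
])

```text
time_s: 30.32
ee_pos: [0.5425, -0.1137, 0.126]
eef_rot: [-3.141, 0.001, 0.72]
force: [0.5, -2.0, -1.3]
grip_width: 0.0092
grip_force: 55.0
```

```bash
python3 -c "
from h import *
piv(3)"
```

```text
pos [ 0.54266 -0.11388  0.12596] sd [1.e-05 2.e-05 3.e-05] toolxy mm [330.06 445.54] Ftool [-1.02  1.61  1.53] Mw [-0.491 -0.013 -0.031] rpy [-3.1413e+00  5.0000e-04  7.2630e-01] q6 0.572 t 30.47 w 0.009215038898279073
leg [561.65 -97.54] err tool [-0.08  0.01] psi -2.415 torque 0.006
```

>>> carry_out([
  [[0.17, -2.5, 0.04, 0, 0, 0.1, 0], [0.17, -2.5, 0.04, 0, 0, 0.1, 0], [0, 0, 0, 0, 0, 0, 0]],
])

```text
time_s: 30.72
ee_pos: [0.5397, -0.1096, 0.1259]
eef_rot: [-3.142, 0.001, 0.52]
force: [0.8, -2.2, -1.2]
grip_width: 0.009
grip_force: 55.0
```

```bash
python3 -c "
from h import *
piv(3)"
```

```text
pos [ 0.53978 -0.10976  0.12587] sd [0.e+00 4.e-05 2.e-05] toolxy mm [411.59 366.07] Ftool [-0.56  2.38  1.33] Mw [-0.495  0.091 -0.035] rpy [-3.1414e+00  5.0000e-04  5.2630e-01] q6 0.778 t 30.87 w 0.009572093956045897
leg [561.64 -97.52] err tool [-0.08  0.04] psi -2.615 torque 0.031
```

>>> carry_out([
  [[0.17, -2.5, 0.04, 0, 0, 0.1, 0], [0.17, -2.5, 0.04, 0, 0, 0.1, 0], [0, 0, 0, 0, 0, 0, 0]],
])

```text
time_s: 31.12
ee_pos: [0.5377, -0.1049, 0.1258]
eef_rot: [-3.141, 0.001, 0.32]
force: [0.0, -3.6, -1.6]
grip_width: 0.0094
grip_force: 55.0
```

```bash
python3 -c "
from h import *
piv(3)"
```

```text
pos [ 0.5378  -0.10515  0.12578] sd [2.e-05 4.e-05 0.e+00] toolxy mm [475.7 272. ] Ftool [-1.29  1.69  1.13] Mw [-0.522  0.128 -0.027] rpy [-3.1415e+00  5.0000e-04  3.2630e-01] q6 0.985 t 31.27 w 0.009199227935787282
leg [561.65 -97.5 ] err tool [-0.08  0.08] psi -2.815 torque 0.011
```

>>> carry_out([
  [[0.15, -2.5, 0.04, 0, 0, 0.1, 0], [0.15, -2.5, 0.04, 0, 0, 0.1, 0], [0, 0, 0, 0, 0, 0, 0]],
])

```text
time_s: 31.52
ee_pos: [0.5367, -0.1001, 0.1257]
eef_rot: [3.142, 0.001, 0.12]
force: [-0.5, -2.5, -0.7]
grip_width: 0.0092
grip_force: 55.0
```

```bash
python3 -c "
from h import *
piv(3)"
```

```text
pos [ 0.53673 -0.10026  0.12566] sd [1.e-05 5.e-05 1.e-05] toolxy mm [519.82 167.08] Ftool [-0.1   2.38  0.73] Mw [-0.496  0.131 -0.062] rpy [-3.1416e+00  5.0000e-04  1.2630e-01] q6 1.193 t 31.67 w 0.009326047725277101
leg [561.63 -97.5 ] err tool [-0.05  0.1 ] psi -3.015 torque -0.004
```

>>> carry_out([
  [[0.15, -2.5, 0.04, 0, 0, 0.1, 0], [0.15, -2.5, 0.04, 0, 0, 0.1, 0], [0, 0, 0, 0, 0, 0, 0]],
])

```text
time_s: 31.92
ee_pos: [0.5367, -0.0951, 0.1256]
eef_rot: [3.141, 0.001, -0.08]
force: [-0.8, -3.5, -0.9]
grip_width: 0.0087
grip_force: 55.0
```

```bash
python3 -c "
from h import *
piv(3)"
```

```text
pos [ 0.53664 -0.09531  0.12558] sd [0.e+00 2.e-05 1.e-05] toolxy mm [542.2   55.59] Ftool [0.54 2.28 1.71] Mw [-0.626  0.153 -0.012] rpy [ 3.1414e+00  5.0000e-04 -7.3600e-02] q6 1.402 t 32.07 w 0.009388927227163786
leg [561.6  -97.55] err tool [0.01 0.05] psi -3.215 torque 0.052
```

>>> carry_out([
  [[0.15, -2.5, 0.04, 0, 0, 0.1, 0], [0.15, -2.5, 0.04, 0, 0, 0.1, 0], [0, 0, 0, 0, 0, 0, 0]],
])

```text
time_s: 32.32
ee_pos: [0.5375, -0.0904, 0.1255]
eef_rot: [3.141, 0.001, -0.28]
force: [-0.1, -4.9, -1.7]
grip_width: 0.0095
grip_force: 55.0
```

```bash
python3 -c "
from h import *
piv(3)"
```

```text
pos [ 0.53749 -0.0906   0.1255 ] sd [1.e-05 4.e-05 1.e-05] toolxy mm [542.07 -57.2 ] Ftool [0.58 5.34 0.92] Mw [-1.094  0.338  0.227] rpy [ 3.1409e+00  5.0000e-04 -2.7210e-01] q6 1.609 t 32.47 w 0.009490133897224058
leg [561.52 -97.72] err tool [ 0.05 -0.13] psi -3.414 torque 0.347
```

>>> carry_out([
  [[0.05, -1, 0.02, 0, 0, 0.04, 0], [0.05, -0.75, 0, 0, 0, 0.03, 0], [0, 0, 0, 0, 0, 0, 0], [0, 0, 0, 0, 0, 0, 0]],
])

```text
time_s: 32.8
ee_pos: [0.5379, -0.0891, 0.1254]
eef_rot: [3.141, 0.001, -0.342]
force: [-2.2, -5.4, -0.3]
grip_width: 0.0095
grip_force: 55.0
```

```bash
python3 -c "
from h import *
for i in range(3): piv(1)"
```

```text
pos [ 0.53794 -0.08908  0.12545] sd [0. 0. 0.] toolxy mm [536.67 -96.46] Ftool [-0.27  6.07  0.09] Mw [-1.211  0.549  0.316] rpy [ 3.1406e+00  9.0000e-04 -3.4200e-01] q6 1.682 t 32.85 w 0.009400860348518655
leg [561.41 -97.86] err tool [ 0.1  -0.31] psi -3.484 torque 0.469
pos [ 0.53795 -0.08909  0.12546] sd [0. 0. 0.] toolxy mm [536.68 -96.45] Ftool [-0.15  6.11  0.39] Mw [-1.108  0.506  0.365] rpy [ 3.1406e+00  8.0000e-04 -3.4190e-01] q6 1.682 t 32.9 w 0.009539407279244643
leg [561.42 -97.87] err tool [ 0.08 -0.32] psi -3.484 torque 0.518
pos [ 0.53796 -0.0891   0.12546] sd [0. 0. 0.] toolxy mm [536.69 -96.47] Ftool [-0.51  5.04  1.1 ] Mw [-1.176  0.584  0.313] rpy [ 3.1406e+00  8.0000e-04 -3.4200e-01] q6 1.682 t 32.95 w 0.00955480913262422
leg [561.43 -97.87] err tool [ 0.07 -0.32] psi -3.484 torque 0.44
```

>>> carry_out([
  [[0.05, -1.1, 0, 0, 0, 0.045, 0], [0, 0, 0, 0, 0, 0, 0], [0, 0, 0, 0, 0, 0, 0]],
])

```text
time_s: 33.2
ee_pos: [0.5383, -0.0881, 0.1254]
eef_rot: [3.14, 0.001, -0.387]
force: [-2.3, -6.0, -1.1]
grip_width: 0.0097
grip_force: 55.1
```

```bash
python3 -c "
from h import *
for i in range(3): piv(1)"|grep leg
```

```text
leg [561.35 -97.95] err tool [ 0.1  -0.42] psi -3.529 torque 0.569
leg [561.34 -97.97] err tool [ 0.1  -0.44] psi -3.528 torque 0.575
leg [561.34 -97.96] err tool [ 0.11 -0.43] psi -3.528 torque 0.644
```

>>> carry_out([
  [[0, 1.25, 0, 0, 0, -0.05, 0], [0, 1.25, 0, 0, 0, -0.05, 0], [0, 0, 0, 0, 0, 0, 0], [0, 0, 0, 0, 0, 0, 0]],
])

```text
time_s: 33.68
ee_pos: [0.5376, -0.0902, 0.1255]
eef_rot: [3.141, 0.001, -0.291]
force: [-1.2, -5.7, -1.4]
grip_width: 0.0093
grip_force: 55.0
```

```bash
python3 -c "
from h import *
piv(1);piv(1)"
```

```text
pos [ 0.53762 -0.09017  0.12547] sd [0. 0. 0.] toolxy mm [540.78 -68.71] Ftool [0.41 4.75 0.07] Mw [-1.115  0.46   0.272] rpy [ 3.141e+00  6.000e-04 -2.926e-01] q6 1.63 t 33.73 w 0.009334127835539236
leg [561.49 -97.78] err tool [ 0.06 -0.2 ] psi -3.434 torque 0.391
pos [ 0.53763 -0.09009  0.12547] sd [0. 0. 0.] toolxy mm [540.75 -68.95] Ftool [-0.36  5.55  0.84] Mw [-1.132  0.398  0.205] rpy [ 3.1411e+00  6.0000e-04 -2.9280e-01] q6 1.631 t 33.78 w 0.009193293925101556
leg [561.5 -97.7] err tool [ 0.06 -0.13] psi -3.434 torque 0.344
```

>>> carry_out([
  [[0, 1.25, 0, 0, 0, -0.05, 0], [0, 1.25, 0, 0, 0, -0.05, 0], [0, 1, 0, 0, 0, -0.04, 0], [0, 0, 0, 0, 0, 0, 0], [0, 0, 0, 0, 0, 0, 0]],
])

```text
time_s: 34.2
ee_pos: [0.5369, -0.0933, 0.1255]
eef_rot: [3.142, 0.0, -0.155]
force: [-0.9, -3.7, -0.9]
grip_width: 0.0094
grip_force: 54.9
```

```bash
python3 -c "
from h import *
piv(1);piv(1)"
```

```text
pos [ 0.53689 -0.09327  0.12553] sd [0. 0. 0.] toolxy mm [544.86   9.3 ] Ftool [-0.27  4.6   0.87] Mw [-0.923  0.281  0.022] rpy [ 3.1415e+00  4.0000e-04 -1.5490e-01] q6 1.487 t 34.25 w 0.00894658341798269
leg [561.58 -97.53] err tool [0.03 0.06] psi -3.297 torque 0.138
pos [ 0.53691 -0.09325  0.12554] sd [0. 0. 0.] toolxy mm [544.87   9.34] Ftool [0.04 3.86 1.09] Mw [-0.864  0.184  0.057] rpy [ 3.1414e+00  4.0000e-04 -1.5480e-01] q6 1.487 t 34.3 w 0.009757101525000112
leg [561.6  -97.51] err tool [0.02 0.09] psi -3.296 torque 0.154
```

>>> carry_out([
  [[0, 1.8, 0, 0, 0, -0.05, 0], [0, 0, 0, 0, 0, 0, 0], [0, 0, -2, 0, 0, 0, 0], [0, 0, -4, 0, 0, 0, 0], [0, 0, -5, 0, 0, 0, 0], [0, 0, -5, 0, 0, 0, 0], [0, 0, -10, 0, 0, 0, 0], [0, 0, -10, 0, 0, 0, 0], [0, 0, 0, 0, 0, 0, 0], [0, 0, 0, 0, 0, 0, 0]],
])

```text
time_s: 35.13
ee_pos: [0.5369, -0.0951, 0.1625]
eef_rot: [3.141, -0.001, -0.104]
force: [-0.1, -1.2, -0.2]
grip_width: 0.0093
grip_force: 55.0
```

```bash
python3 - <<'E'
from h import *
piv(2); print(telemetry.get_obs()['qpos'].round(3))
E
```

```text
pos [ 0.53651 -0.09502  0.16156] sd [9.0e-05 2.0e-05 2.1e-04] toolxy mm [543.47  38.93] Ftool [0.07 0.34 0.69] Mw [-0.038  0.13   0.012] rpy [ 3.1415e+00  8.0000e-04 -1.0380e-01] q6 1.432 t 35.23 w 0.009591154673164083
leg [561.39 -98.01] err tool [ 0.17 -0.43] psi -3.245 torque 0.028
[-0.242  0.329  1.589 -0.     1.224  1.432]
```

>>> carry_out([
  [[0, 0, 0, 0, 0, -0.1, 0], [0, 0, 0, 0, 0, -0.1, 0], [0, 0, 0, 0, 0, -0.1, 0], [0, 0, 0, 0, 0, -0.1, 0], [0, 0, 0, 0, 0, -0.1, 0], [0, 0, 0, 0, 0, -0.1, 0], [0, 0, 0, 0, 0, -0.1, 0], [0, 0, 0, 0, 0, -0.1, 0], [0, 0, 0, 0, 0, -0.1, 0], [0, 0, 0, 0, 0, -0.1, 0], [0, 0, 0, 0, 0, -0.1, 0], [0, 0, 0, 0, 0, -0.1, 0], [0, 0, 0, 0, 0, -0.1, 0], [0, 0, 0, 0, 0, -0.1, 0], [0, 0, 0, 0, 0, -0.1, 0]],
])

```text
time_s: 36.48
ee_pos: [0.5363, -0.095, 0.161]
eef_rot: [-3.14, 0.0, 1.401]
force: [0.3, 0.5, -0.8]
grip_width: 0.0094
grip_force: 55.0
```

>>> carry_out([
  [[0, 0, 0, 0, 0, -0.1, 0], [0, 0, 0, 0, 0, -0.1, 0], [0, 0, 0, 0, 0, -0.1, 0], [0, 0, 0, 0, 0, -0.1, 0], [0, 0, 0, 0, 0, -0.1, 0], [0, 0, 0, 0, 0, -0.1, 0], [0, 0, 0, 0, 0, -0.1, 0], [0, 0, 0, 0, 0, -0.1, 0], [0, 0, 0, 0, 0, -0.1, 0], [0, 0, 0, 0, 0, -0.1, 0], [0, 0, 0, 0, 0, -0.1, 0], [0, 0, 0, 0, 0, -0.1, 0], [0, 0, 0, 0, 0, -0.1, 0], [0, 0, 0, 0, 0, -0.1, 0], [0, 0, 0, 0, 0, -0.1, 0], [0, 0, 0, 0, 0, 0, 0]],
])

```text
time_s: 37.82
ee_pos: [0.5364, -0.095, 0.161]
eef_rot: [-3.141, -0.001, 2.901]
force: [-0.1, 0.4, -0.8]
grip_width: 0.0093
grip_force: 55.0
```

```bash
python3 - <<'E'
from h import *
go2([.4848,-.3106,.16],2.896)
E
```

```text
delta mm [  -1.3 -221.7    1. ] rotz 0.00488313002432994 F [-0.1  0.4 -0.8] M [-0.01  0.1  -0.07] pos [ 0.5364 -0.095   0.161 ] rpy [-3.141e+00 -1.000e-03  2.901e+00] q1,6 [-0.24 -1.57] t 37.8167 w 0.009276423241244126
rv [-0.0002 -0.0014  0.0049]
```

>>> carry_out([
  [[0, -20, 0, 0, 0, 0, 0], [0, -20, 0, 0, 0, 0, 0], [0, -20, 0, 0, 0, 0, 0], [0, -20, 0, 0, 0, 0, 0], [0, -20, 0, 0, 0, 0, 0], [0, -20, 0, 0, 0, 0, 0], [0, -20, 0, 0, 0, 0, 0], [0, -20, 0, 0, 0, 0, 0], [0, -20, 0, 0, 0, 0, 0], [0, -20, 0, 0, 0, 0, 0], [0, -15, 0, 0, 0, 0, 0], [-1, -6, 0, 0, 0, 0, 0], [0, 0, 15, 0, 0, 0, 0], [0, 0, 15, 0, 0, 0, 0], [0, 0, 15, 0, 0, 0, 0], [0, 0, 10, 0, 0, 0, 0], [0, 0, 0, 0, 0, 0, 0], [0, 0, 0, 0, 0, 0, 0]],
])

```text
time_s: 39.32
ee_pos: [0.484, -0.3094, 0.1065]
eef_rot: [3.141, -0.001, 2.896]
force: [0.5, -0.5, -0.2]
grip_width: 0.0092
grip_force: 55.0
```

```bash
python3 - <<'E'
from h import *
avg(1);go2([.4848,-.3106,.0441],2.896)
shot('side','s7',(290,200,370,260),10)
E
```

```text
pos [ 0.48424 -0.30965  0.10719] sd [0. 0. 0.] toolxy mm [-544.99 -182.65] Ftool [-0.13  0.3   0.22] Mw [ 0.012  0.023 -0.044] rpy [-3.1412e+00  1.0000e-04  2.8960e+00] q6 -1.958 t 39.37 w 0.009268794539516161
delta mm [-0.8 -0.8 63.1] rotz 3.693324745546178e-05 F [ 0.2  0.3 -0.2] M [ 0.01  0.02 -0.04] pos [ 0.4842 -0.3097  0.1072] rpy [-3.141  0.     2.896] q1,6 [-0.63 -1.96] t 39.3667 w 0.009268794539516161
rv [-0.0004  0.0001  0.    ]
```

View pics/s7.png

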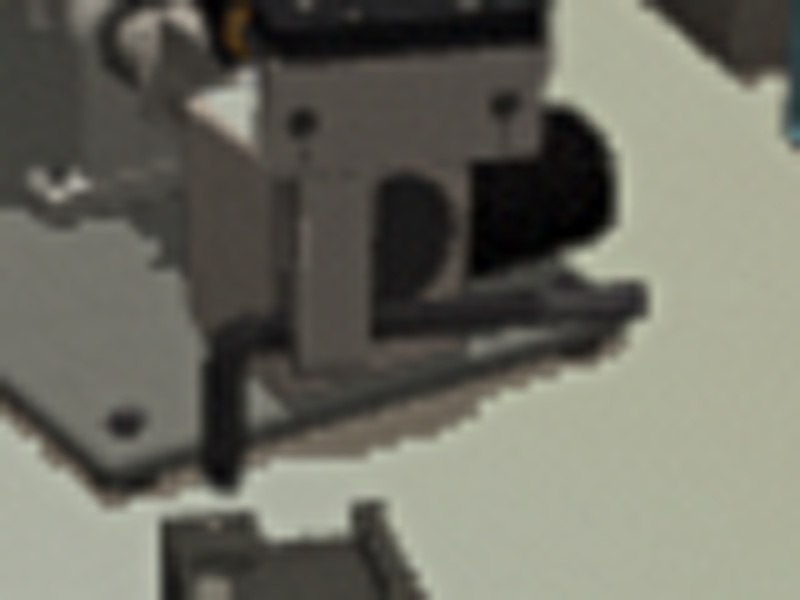

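The key is held level, with its leg at column 222 above the bore (about column 220). Lowering.

>>> carry_out([
  [[-0.8, -0.8, 8, 0, 0, 0, 0], [0, 0, 8, 0, 0, 0, 0], [0, 0, 5, 0, 0, 0, 0], [0, 0, 3, 0, 0, 0, 0], [0, 0, 3, 0, 0, 0, 0], [0, 0, 3, 0, 0, 0, 0], [0, 0, 0, 0, 0, 0, 0]],
])

```text
time_s: 40.0
ee_pos: [0.4843, -0.3105, 0.076]
eef_rot: [3.142, -0.001, 2.896]
force: [-0.5, 0.3, -1.7]
grip_width: 0.0092
grip_force: 55.0
```

```bash
python3 - <<'E'
from h import *
avg(1);go2([.4848,-.3106,.0441],2.896)
E
```

```text
pos [ 0.48435 -0.31064  0.07634] sd [0. 0. 0.] toolxy mm [-545.31 -183.66] Ftool [1.14 0.05 1.1 ] Mw [ 0.047  0.006 -0.035] rpy [-3.1415e+00 -8.0000e-04  2.8962e+00] q6 -1.959 t 40.05 w 0.009131773899056152
delta mm [-0.4  0.1 32.2] rotz 0.00018718170158793512 F [-1.1  0.3 -1.1] M [ 0.05  0.01 -0.03] pos [ 0.4844 -0.3106  0.0763] rpy [-3.142e+00 -1.000e-03  2.896e+00] q1,6 [-0.63 -1.96] t 40.05 w 0.009131773899056152
rv [-0.0001 -0.0008  0.0002]
```

Tip is 8 mm into the bore, free. Continue down to the rest height.

>>> carry_out([
  [[0, 0, 6, 0, 0, 0, 0], [0, 0, 6, 0, 0, 0, 0], [0, 0, 6, 0, 0, 0, 0], [0, 0, 6, 0, 0, 0, 0], [0, 0, 4, 0, 0, 0, 0], [0, 0, 2, 0, 0, 0, 0], [0, 0, 0.8, 0, 0, 0, 0], [0, 0, 0, 0, 0, 0, 0], [0, 0, 0, 0, 0, 0, 0]],
])

```text
time_s: 40.8
ee_pos: [0.4845, -0.3107, 0.0459]
eef_rot: [-3.141, -0.0, 2.896]
force: [0.1, -0.2, -0.9]
grip_width: 0.0096
grip_force: 55.0
```

```bash
python3 - <<'E'
from h import *
avg(1);go2([.4848,-.3106,.0441],2.896)
E
```

```text
pos [ 0.48453 -0.31076  0.046  ] sd [0. 0. 0.] toolxy mm [-545.49 -183.8 ] Ftool [0.16 0.11 0.95] Mw [ 0.052  0.068 -0.011] rpy [-3.1412e+00 -1.0000e-04  2.8963e+00] q6 -1.959 t 40.85 w 0.009576757846650697
delta mm [-0.2  0.2  1.9] rotz 0.00030741691015068184 F [-0.1  0.1 -0.9] M [ 0.05  0.07 -0.01] pos [ 0.4845 -0.3108  0.046 ] rpy [-3.141 -0.     2.896] q1,6 [-0.63 -1.96] t 40.85 w 0.009576757846650697
rv [-0.0004 -0.0001  0.0003]
```

Down 1.6 mm more, open, retreat straight up.

>>> carry_out([
  [[0, 0, 0.8, 0, 0, 0, 0], [0, 0, 0.8, 0, 0, 0, 0], [0, 0, 0, 0, 0, 0, 0], [0, 0, 0, 0, 0, 0, 34], [0, 0, 0, 0, 0, 0, 34], [0, 0, 0, 0, 0, 0, 34], [0, 0, 0, 0, 0, 0, 34], [0, 0, -6, 0, 0, 0, 34], [0, 0, -15, 0, 0, 0, 34], [0, 0, -20, 0, 0, 0, 34], [0, 0, -20, 0, 0, 0, 34], [0, 0, -20, 0, 0, 0, 34], [0, 0, -20, 0, 0, 0, 34], [20, 0, -10, 0, 0, 0, 34], [20, 0, -10, 0, 0, 0, 34], [20, 0, 0, 0, 0, 0, 34], [20, 0, 0, 0, 0, 0, 34], [0, 0, 0, 0, 0, 0, 34]],
])

```text
time_s: 42.35
ee_pos: [0.4048, -0.2907, 0.166]
eef_rot: [-3.141, -0.0, 2.896]
force: [0.5, 0.8, 1.0]
grip_width: 0.0341
grip_force: 0.0
```

```bash
python3 - <<'E'
from h import *
print(telemetry.get_obs()['force'],telemetry.get_obs()['grip_width'])
shot('side','s8',(245,165,375,295),4.6)
E
```

```text
[0.47637211 0.75422472 0.99612931] 0.034114795986147174
```

View pics/s8.png

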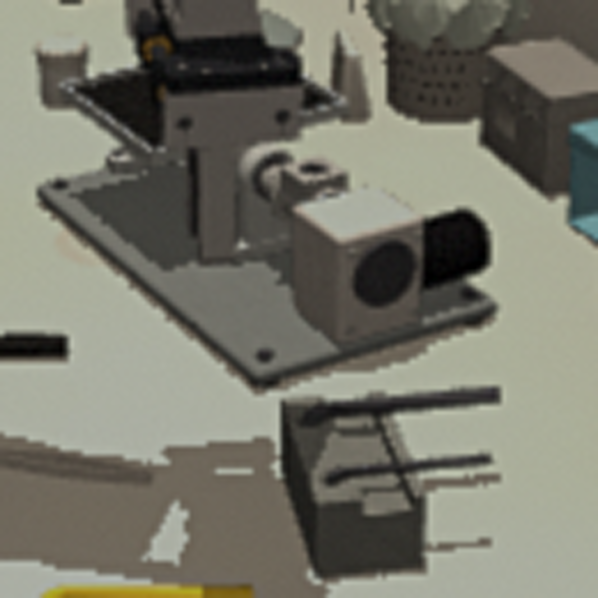

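The key is back in its bore, with elbow (312,412) and tip (498,395) as at the start. The platform is level and the small key is untouched.

```bash
python3 -c "
from h import *
print(ctrl.hand_in())"
```

```text
the job is handed in; nothing more can be done
None
```

I pressed the platform level, ran the setscrew down onto the flat to about 0.6 N m, put the large key back in its bore, and handed the job in at about 42 s; I don't have the verdict.

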